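# Clear the photo stand under its sliding lamp

### The job

The photographs are done: clear the canisters off the photo stand. The lamp hangs over them, so turn back the clamp knob on its carriage until it is fully slack, slide the lamp fully back away from you to its rear stop and clamp it tight there; then lift every canister off the stand by its handle and set it down upright, wholly on the white sheet and not on the black scale bar. With all of them on the sheet, slacken the clamp fully again, bring the lamp fully forward to its front stop and clamp it tight, leaving the other things on the bench where they are.

Things in the scene. Friction and masses are not known exactly. Their poses are not given: they have to be found in the camera images.
- stand: black photo stand fixed to the table: platform 170 mm (its x) by 300 mm (its y), top 40 mm above the table; origin at the centre of its underside, on the table; x points away from the robot. The canisters stand in a row along y at about y = -95, 0 and +95 mm (within 15 mm). Beside it, at y = +195 to +275 mm, a low rail runs along x with a stop block at each end
- lamp_carriage (a joint): travel of the lamp carriage on the rail in m, along the stand's x: 0 = at the front stop (towards the robot, lamp over the canisters), 0.155 = at the rear stop. 0.9 kg; slides with about 1.5 N when the clamp is slack; tight, the brake holds against about 20 N. It has no handle: hold it by the clamp knob or push it
- lamp_post (a point): foot of the lamp's upright post (26 mm square, top 233 mm above the table) on the carriage, a grey plate 85 x 150 mm whose top is 55 mm above the table; at y = +180 mm of the stand; moves with the carriage
- lamp_mid (a point): point on the axis of the white lamp tube (40 mm diameter, black ends 45 mm, reaching from y = +199 to -147 mm along the stand's y), 200 mm above the table; over the stand's centre when the carriage is at 0; moves with the carriage
- clamp_knob (a joint): angle of the clamp knob on the carriage in rad: 0 = slack (its end), grows clockwise seen from above, 2.6 = its tight end, so it takes two grasps; the brake begins to bite at about 1.9 and counts as tight from 2.3, as slack below 0.6. Needs about 0.2 N m; stays where it is left
- clamp_knob_grip (a point): centre of the knob's black T-bar, on its vertical turning axis, 97 mm above the table, at y = +275 mm of the stand, 22 mm nearer the robot than the lamp axis; moves with the carriage. The bar is 66 mm long, 16 mm wide, 26 mm high, with 20 mm free under it; y of this frame runs along the bar (at knob angle 0 along the stand's y). The lamp's black end is 76 mm from the axis, at 178 to 223 mm height
- can_straight: bare steel round canister, 66 mm diameter, lid 88 mm high, 127 mm with handle; origin at the centre of its underside, z up its axis. 0.28 to 0.45 kg, heavy base. On its lid a bail handle: a bar 50 mm long, 14 x 14 mm thick, along the canister's y axis, on two end posts, 25 mm free under it. May be absent (None)
- can_straight_handle (a point): centre of the handle bar of that canister, 120 mm above the canister's underside; y runs along the bar
- can_square: grey square canister, 60 x 60 mm, lid 80 mm high, 119 mm with handle; origin at the centre of its underside, z up its axis. 0.28 to 0.45 kg, heavy base. On its lid a bail handle: a bar 50 mm long, 14 x 14 mm thick, along the canister's y axis, on two end posts, 25 mm free under it. May be absent (None)
- can_square_handle (a point): centre of the handle bar of that canister, 112 mm above the canister's underside; y runs along the bar
- can_tapered: aluminium canister, round 66 mm black base, tapering to a 44 mm lid at 92 mm, 131 mm with handle; origin at the centre of its underside, z up its axis. 0.28 to 0.45 kg, heavy base. On its lid a bail handle: a bar 50 mm long, 14 x 14 mm thick, along the canister's y axis, on two end posts, 25 mm free under it. May be absent (None)
- can_tapered_handle (a point): centre of the handle bar of that canister, 124 mm above the canister's underside; y runs along the bar
- sheet: white sheet fixed on the table, 280 mm (its x) by 260 mm (its y), 2 mm thick; origin at the centre of its underside
- scale_bar: black photo scale bar with white squares, 150 x 22 x 6 mm, lying on the sheet along the sheet's x near its edge at y = -110 mm; origin at the centre of its underside; to be left alone
- amber_a: small amber bottle, 38 mm diameter, 85 mm high, just off the sheet's edge nearest the robot; origin under its centre; to be left alone
- amber_b: small amber bottle, 38 mm diameter, 85 mm high, behind the stand; origin under its centre; to be left alone
- tape: yellow tape roll lying flat, 90 mm diameter, 22 mm high, on the outer side of the rail; origin under its centre; to be left alone
- jar: clear jar with white lid, 60 mm diameter, 60 mm high, beyond the sheet; origin under its centre; to be left alone
- lens: black camera lens standing on end, 66 mm diameter, 62 mm high, behind the stand; origin under its centre; to be left alone

How it is judged:
By the outcome, as a careful person would: the job done as asked, in the order asked, and still so for the second after the job is handed in, with the robot touching nothing.
Of can_straight, can_square, can_tapered only 2 to 3 are there at a start; the rules pass over those that are not, and their reading is None.
At some moment in a run one of can_straight, can_square, can_tapered may be knocked a few centimetres aside while the robot is not near it.
Once in a run the grip may slacken for a moment while it holds something.
It also fails if it takes over 208 s, if anything falls off the work surface, if the arm or the gripper's body presses on something with over 40 N, if the wrist force passes 120 N, or if a joint passes its speed limit or range.

### The arm

A 6-joint arm with a two-finger parallel gripper is mounted at the origin on the work surface. World frame = base frame: x ahead of the robot, y to its left, z up, the work surface at z = 0. Lengths are in m, angles in rad, forces in N, time in s.
With the tool pointing down it reaches from about 0.35 to 0.975 m from the base axis. Payload 4.9 kg.
Tool frame: the origin (TCP) lies at the very end of the fingers, on their centre line; the grasp point (between the pads) lies 19 mm behind it; y points along the fingers, z is the direction in which the jaws open and shut, and the axes are right-handed (so a half turn about y gives the same grasp; the last joint's range is limited). The gripper opens to 85 mm and grips with 20 to 120 N. Pads are 22 mm wide; open, the fingers measure 114 mm over their backs; the gripper's body (76 mm by 85 mm) begins 54 mm behind the grasp point. The pads swing forward as they close: fully open they stand 13 mm farther back than shut.
Start: joints at [-1.336, 0.053, 1.613, -0, 1.476, -0.119], TCP at [0.217, -0.586, 0.206] pointing down, gripper open.
Joint ranges: [-3.01, 3.01], [-1.01, 2.22], [0.06, 2.58], [-1.02, 4.17], [0.09, 2.62], [-3.14, 3.14]. Speed limits (rad/s): [2.57, 2.57, 3.14, 3.14, 3.14, 3.14].

### API

Orientations are given as a rotation vector (axis times angle).
In Python, from station import ctrl gives the robot as it stands.
- The arm moves only by the tool arm_command, never from a script. Its argument "steps" is a list of rows, each a list of 3 entries, a list of its own where there are three numbers: the shift along the tool's x, y, z in m, then the turn, a rotation vector about the tool's x, y, z in degrees, then the opening, from 0 (shut) to 1 (fully open). In form: [[[dx, dy, dz], [ax, ay, az], gripper], ...]. A call has 1 to 5 rows; each row is the pose to reach, as a shift and turn from the pose measured when the call began, along the tool's axes at that moment; what a row does not reach only later rows make up. A row lasts 1/10 s, in which the tool goes at most 50 mm and 8.59 degrees, less where a joint would pass 70% of its speed; a pose out of reach is approached as far as the arm can. A call with a gripper value outside its range is refused whole. The fingers move at their own pace and stop on an object; "force" is the grip in N (left out, the last holds). Time passes only in rows, so rows that repeat a pose let the fingers close. It gives the time, the measured TCP pose, the force and the opening at its end, in the units of the state.
- ctrl.get_obs(): the state, without advancing time (a new reading comes with each control period).
- ctrl.get_image(name): name is "scene" or "top" or "wrist"; returns a dict with "img" (400x640x3 uint8, red, green, blue), "camera_matrix" (3x3 intrinsics, pixels), "k1" (the pictures are not rectified: a ray, as slopes to the right and down, at radius r is drawn at 1 + k1 r^2 times it, then the intrinsics apply), "world_from_camera" (4x4, takes a point from camera to world coordinates). Camera axes: x right, y up, looking along -z (the intrinsics and any distortion apply to the point x, -y, -z); pixel columns grow to the right and rows downward; lengths in m; the calibration is good to about 2 mm. A picture is of the moment at which its call begins. There is no depth.
- ctrl.finish_job(): hands the job in, once; it reports no verdict.
Trained networks look in a picture, given as the dict that the camera call returned (one of the last four; its "shot" number tells which), for a name from the list of things; names that differ only in an ending like _2 or _b are one class to them, and where a whole thing is asked for, a point or a joint stands for the part that bears it (a point fixed in the world has none). Each returns a list of dicts, best first, with "confidence" (0 to 1); they miss things now and then, are a little off and sometimes report something else, mostly with a low value. They report only what shows in the picture. A call takes as long as a camera call.
- ctrl.boxes_of(picture, name): "position" ([row, column] in pixels, amid what is visible of it).
The state is a dict: "t": time; "q": joint angles; "dq": joint speeds; "effort": joint torques, N m; "tool_pos": TCP position; "tool_rot": TCP orientation; "contact_force": force on the tool from outside, world axes, zero at the start; "wrist_torque": the same for the moment, N m; "opening": finger opening in m.
Only numpy, scipy, OpenCV 4.12 (cv2) and the standard library are available. Lean on these libraries where they do the work, as an engineer would, in place of code of your own. Each camera call takes 0.05 s, during which the arm holds its last target.

## Working session

There is one attempt and no reset: what is moved stays moved. The work goes in short steps, Python scripts to look and compute and a tool call to move; the robot and the scene stay as the last step left them, time stands still between calls to the robot, and variables do not carry over. Pictures are saved under pics/ and viewed, and the job is handed in when it is done.

Besides the shell and the picture viewer there is one more tool, called after "Emit:" as name([rows], argument=value, ...), one row to a line, values as JSON. arm_command: Moves the arm, as the interface text tells. Its arguments: {"type":"object","properties":{"steps":{"type":"array"},"force":{"type":"number"}},"required":["steps"]}

```bash
ls; mkdir -p pics; cat > h.py <<'E'
import numpy as np, cv2
from station import ctrl
from scipy.spatial.transform import Rotation as R
def snap(n,f=None):
    p=ctrl.get_image(n)
    if f: cv2.imwrite('pics/'+f,p['img'][:,:,::-1])
    return p
def ray(p,rc):
    K=np.array(p['camera_matrix']);T=np.array(p['world_from_camera'])
    s=np.array([(rc[1]-K[0,2])/K[0,0],(rc[0]-K[1,2])/K[1,1]])
    u=s.copy()
    for _ in range(30): u=s/(1+p['k1']*(u@u))
    d=T[:3,:3]@np.array([u[0],-u[1],-1.]);return T[:3,3],d
def atz(p,rc,z):
    o,d=ray(p,rc);return o+d*(z-o[2])/d[2]
def proj(p,X):
    K=np.array(p['camera_matrix']);T=np.array(p['world_from_camera'])
    c=T[:3,:3].T@(np.array(X,float)-T[:3,3]);u=np.array([c[0],-c[1]])/-c[2]
    u=u*(1+p['k1']*(u@u));return np.array([K[1,1]*u[1]+K[1,2],K[0,0]*u[0]+K[0,2]])
E
python3 - <<'E'
from h import *
np.set_printoptions(precision=4,suppress=True)
for n in('scene','top','wrist'):
    p=snap(n,n+'0.png');print(n,p['world_from_camera'],p['camera_matrix'],p['k1'])
    for o in ['lamp_post','clamp_knob_grip','lamp_mid','can_straight','can_square','can_tapered','can_straight_handle','can_square_handle','can_tapered_handle','sheet','scale_bar','stand','amber_a','tape','jar','lens']:
        print(o,[(np.round(b['position']).tolist(),round(b['confidence'],2)) for b in ctrl.boxes_of(p,o)][:3])
o=ctrl.get_obs();print(o)
E
```

```text
pics
scene [[ 0.5953 -0.4879  0.6384  1.3501]
 [ 0.8034  0.3455 -0.485  -0.6916]
 [ 0.016   0.8016  0.5977  0.9675]
 [ 0.      0.      0.      1.    ]] [[442.245    0.     314.3721]
 [  0.     442.245  199.9128]
 [  0.       0.       1.    ]] -0.07810572655623424
lamp_post [([196.0, 364.0], 0.95)]
clamp_knob_grip [([190.0, 390.0], 0.51)]
lamp_mid [([191.0, 366.0], 0.68)]
can_straight [([200.0, 345.0], 0.7)]
can_square [([210.0, 322.0], 0.74)]
can_tapered [([223.0, 298.0], 0.92)]
can_straight_handle [([203.0, 345.0], 0.55)]
can_square_handle [([213.0, 321.0], 0.9)]
can_tapered_handle [([220.0, 295.0], 0.8), ([315.0, 273.0], 0.61)]
sheet [([278.0, 239.0], 0.76)]
scale_bar [([297.0, 208.0], 0.67)]
stand [([221.0, 355.0], 0.72)]
amber_a [([230.0, 212.0], 0.67), ([266.0, 322.0], 0.62)]
tape [([209.0, 419.0], 0.54)]
jar [([315.0, 271.0], 0.7)]
lens [([258.0, 345.0], 0.65), ([192.0, 362.0], 0.63)]
top [[ 0.0292  0.9955 -0.0897  0.4055]
 [-0.9993  0.0312  0.0209 -0.0061]
 [ 0.0236  0.089   0.9958  1.2892]
 [ 0.      0.      0.      1.    ]] [[468.6438   0.     323.5308]
 [  0.     468.6438 1
[... 1126 characters left out ...]
]
can_straight []
can_square []
can_tapered []
can_straight_handle []
can_square_handle []
can_tapered_handle [([19.0, 111.0], 0.22)]
sheet [([10.0, 241.0], 0.92)]
scale_bar []
stand []
amber_a [([20.0, 109.0], 0.8)]
tape []
jar []
lens []
{'t': 2.55, 'q': array([-1.336 ,  0.0527,  1.6129, -0.    ,  1.476 , -0.119 ]), 'dq': array([-0.0004, -0.0018,  0.0001,  0.0004,  0.0021,  0.0005]), 'effort': array([ -0.0001, -39.367 , -37.0452,  -0.0002,   0.0005,   0.    ]), 'tool_pos': array([ 0.2165, -0.5863,  0.2058]), 'tool_rot': array([-0.3627,  2.0288, -2.0289]), 'contact_force': array([-0.3455, -0.2009, -1.1188]), 'wrist_torque': array([-0.0014, -0.0576, -0.0234]), 'opening': 0.08571472474512967}
```

```bash
python3 - <<'E'
import cv2
for n in('scene','top'):
    i=cv2.imread(f'pics/{n}0.png')
    c=i[150:350,170:490] if n=='scene' else i[110:310,130:530]
    c=cv2.resize(c,(800,int(800*c.shape[0]/c.shape[1])),interpolation=cv2.INTER_CUBIC); cv2.imwrite(f'pics/{n}0c.png',c)
E
```

```text
(no output)
```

View pics/scene0c.png

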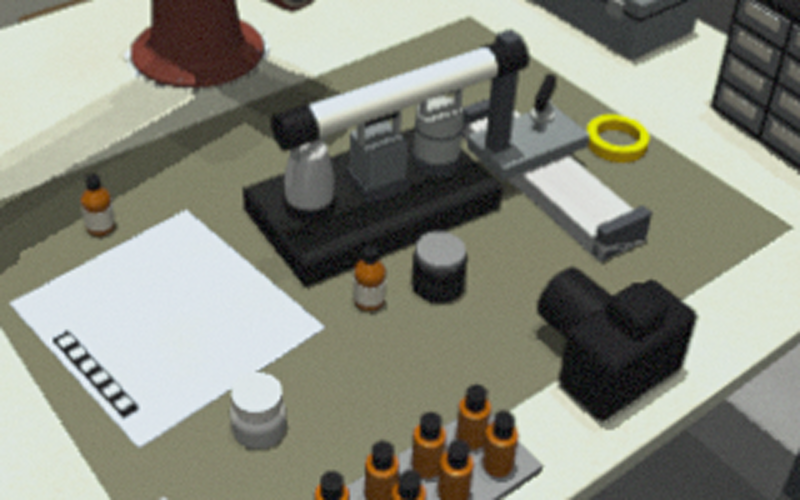

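View pics/top0c.png

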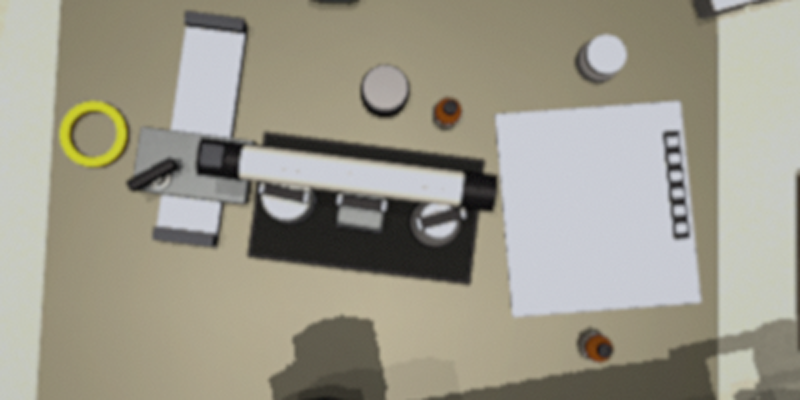

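```bash
cat >> h.py <<'E'
class P(dict): pass
import pickle,os
E
python3 - <<'E'
from h import *
np.set_printoptions(precision=4,suppress=True)
p=snap('top')
f=lambda x,y,z:atz(p,(110+y/2,130+x/2),z)
print('stand');S=[f(264,133,.04),f(484,160,.04),f(470,283,.04),f(248,255,.04)];print(np.array(S),np.mean(S,0))
for a,b in((0,1),(3,2),(0,3),(1,2)): d=S[b]-S[a];print(np.linalg.norm(d),np.degrees(np.arctan2(d[1],d[0])))
print('sheet');S=[f(497,115,.0),f(681,101,.0),f(700,302,.0),f(513,316,.0)];print(np.array(S),np.mean(S,0))
for a,b in((0,1),(3,2),(0,3),(1,2)): d=S[b]-S[a];print(np.linalg.norm(d),np.degrees(np.arctan2(d[1],d[0])))
print('knob',f(155,174,.11),f(130,186,.11),f(180,161,.11))
print('lamp',f(200,158,.2),f(495,192,.2))
print('carr',f(145,128,.055),f(135,192,.055),f(248,204,.055))
print('stops',f(215,20,.06),f(185,238,.06))
for n,x,y,z in(('straight h',285,190,.167),('sq h',361,203,.159),('tap h',442,220,.171)): print(n,f(x,y,z))
print('tape',f(94,133,.022),'lens',f(385,88,.062),'amb',f(447,110,.085),'ambA',f(599,347,.085),'jar',f(605,53,.06))
E
```

```text
stand
[[ 0.5725  0.1342  0.04  ]
 [ 0.5455 -0.1619  0.04  ]
 [ 0.3807 -0.1466  0.04  ]
 [ 0.4091  0.1487  0.04  ]] [ 0.477  -0.0064  0.04  ]
0.2973548558826868 -95.20654609929359
0.29656621189072213 -95.49600612592776
0.16400524845516115 174.94955390970378
0.16550325580088304 174.67380887959413
sheet
[[ 0.6136 -0.1838  0.    ]
 [ 0.6418 -0.4416  0.    ]
 [ 0.3633 -0.468   0.    ]
 [ 0.3368 -0.2109  0.    ]] [ 0.4889 -0.3261  0.    ]
0.2593095530577755 -83.75558854722833
0.2585242376244656 -84.13301225100756
0.2781117185167349 -174.41075483985946
0.2798246751808876 -174.56870383073542
knob [0.5068 0.2606 0.11  ] [0.4908 0.2909 0.11  ] [0.5242 0.2302 0.11  ]
lamp [0.5194 0.1892 0.2   ] [ 0.4904 -0.1556  0.2   ]
carr [0.572  0.2892 0.055 ] [0.4871 0.2978 0.055 ] [0.4758 0.1496 0.055 ]
stops [0.7191 0.203  0.06  ] [0.4287 0.2288 0.06  ]
straight h [0.4876 0.0921 0.167 ]
sq h [0.4753 0.0007 0.159 ]
tap h [ 0.4571 -0.0967  0.171 ]
tape [0.5674 0.3651 0.022 ] lens [ 0.6349 -0.0257  0.062 ] amb [ 0.6043 -0.1068  0.085 ] ambA [ 0.3053 -0.308   0.085 ] jar [ 0.6925 -0.3189  0.06  ]
```

```bash
cat >> h.py <<'E'
def plan(pos,jaw=None,q=True,o=None):
    """print tool shift (mm) & turn (deg) to reach world pos pointing down with jaw axis at angle jaw (deg, mod 180 nearest)"""
    o=o or ctrl.get_obs();R0=R.from_rotvec(o['tool_rot']);p0=o['tool_pos']
    M=R0.as_matrix();ps=np.degrees(np.arctan2(M[1,2],M[0,2]))
    if jaw is None: jaw=ps
    j=ps+(jaw-ps+90)%180-90
    for k,jj in enumerate((j,j-180*np.sign(j-ps+1e-9))):
        z=np.array([np.cos(np.radians(jj)),np.sin(np.radians(jj)),0]);y=np.array([0,0,-1.]);x=np.cross(y,z)
        rv=(R0.inv()*R.from_matrix(np.c_[x,y,z])).as_rotvec(degrees=True)
        sh=M.T@(np.array(pos)-p0)
        dq1=np.arctan2(pos[1],pos[0])-np.arctan2(p0[1],p0[0])
        print('jaw now %.1f -> %.1f  shift %s turn %s'%(ps,jj,np.round(sh,4),np.round(rv,1)),'dq1 %.2f q6 %.2f'%(dq1,o['q'][5]))
def st():
    o=ctrl.get_obs();M=R.from_rotvec(o['tool_rot']).as_matrix()
    print('t %.2f'%o['t'],'pos',np.round(o['tool_pos'],4),'jaw %.1f'%np.degrees(np.arctan2(M[1,2],M[0,2])),'y',np.round(M[:,1],3),'F',np.round(o['contact_force'],1),'T',np.round(o['wrist_torque'],2),'op %.4f'%o['opening'],'q',np.round(o['q'],2));return o
E
python3 - <<'E'
from h import *
st(); plan([.43,-.1,.33],29); plan([.507,.264,.25],29)
E
```

```text
t 2.60 pos [ 0.2166 -0.5863  0.2058] jaw -69.7 y [ 0.  0. -1.] F [-0.3  0.6 -0. ] T [0.02 0.01 0.01] op 0.0849 q [-1.34  0.05  1.61  0.    1.48 -0.12]
jaw now -69.7 -> -151.0  shift [-0.3687 -0.1242 -0.3822] turn [ 0.  81.3 -0. ] dq1 0.99 q6 -0.12
jaw now -69.7 -> 29.0  shift [-0.3687 -0.1242 -0.3822] turn [ -0.  -98.7  -0. ] dq1 0.99 q6 -0.12
jaw now -69.7 -> -151.0  shift [-0.567  -0.0442 -0.697 ] turn [ 0.  81.3 -0. ] dq1 1.70 q6 -0.12
jaw now -69.7 -> 29.0  shift [-0.567  -0.0442 -0.697 ] turn [ -0.  -98.7  -0. ] dq1 1.70 q6 -0.12
```

Emit:
arm_command([
  [[-0.04,-0.124,-0.04],[0,-8,0],1],
  [[-0.369,-0.124,-0.382],[0,-98,0],1],
  [[-0.369,-0.124,-0.382],[0,-98,0],1],
  [[-0.369,-0.124,-0.382],[0,-98,0],1],
  [[-0.369,-0.124,-0.382],[0,-98,0],1],
])

```text
t: 3.1
tool_pos: [0.3051, -0.3847, 0.2821]
tool_rot: [-0.947, 1.547, -1.548]
contact_force: [0.9, -0.2, 0.7]
opening: 0.0851
```

```bash
python3 -c "
from h import *
st(); plan([.43,-.1,.33],29);plan([.505,.264,.27],29)"
```

```text
t 3.10 pos [ 0.3051 -0.3847  0.2821] jaw -27.0 y [ 0.001 -0.    -1.   ] F [ 0.9 -0.2  0.7] T [0.01 0.01 0.01] op 0.0851 q [-1.05 -0.31  1.82  0.    1.63 -0.58]
jaw now -27.0 -> 29.0  shift [-0.3104 -0.0479 -0.0181] turn [ -0. -56.   0.] dq1 0.67 q6 -0.58
jaw now -27.0 -> -151.0  shift [-0.3104 -0.0479 -0.0181] turn [ -0. 124.  -0.] dq1 0.67 q6 -0.58
jaw now -27.0 -> 29.0  shift [-0.6687  0.012  -0.1168] turn [ -0. -56.   0.] dq1 1.38 q6 -0.58
jaw now -27.0 -> -151.0  shift [-0.6687  0.012  -0.1168] turn [ -0. 124.  -0.] dq1 1.38 q6 -0.58
```

Emit:
arm_command([
  [[-0.31,-0.048,-0.018],[0,-56,0],1],
  [[-0.31,-0.048,-0.018],[0,-56,0],1],
  [[-0.31,-0.048,-0.018],[0,-56,0],1],
  [[-0.31,-0.048,-0.018],[0,-56,0],1],
  [[-0.31,-0.048,-0.018],[0,-56,0],1],
])

```text
t: 3.6
tool_pos: [0.4041, -0.1582, 0.3207]
tool_rot: [-1.328, 1.0, -1.003]
contact_force: [1.0, -0.0, 0.0]
opening: 0.0854
```

```bash
python3 -c "
from h import *
st(); plan([.505,.264,.27],29);plan([.5,.264,.33],29)"
```

```text
t 3.60 pos [ 0.4041 -0.1582  0.3207] jaw 15.9 y [ 0.002 -0.001 -1.   ] F [ 1. -0.  0.] T [0.04 0.02 0.01] op 0.0854 q [-0.55 -0.46  1.87 -0.    1.73 -0.82]
jaw now 15.9 -> 29.0  shift [-0.3783  0.0504  0.213 ] turn [ -0.1 -13.1   0.1] dq1 0.85 q6 -0.82
jaw now 15.9 -> -151.0  shift [-0.3783  0.0504  0.213 ] turn [-1.000e-01  1.669e+02 -1.000e-01] dq1 0.85 q6 -0.82
jaw now 15.9 -> 29.0  shift [-0.3796 -0.0096  0.2082] turn [ -0.1 -13.1   0.1] dq1 0.86 q6 -0.82
jaw now 15.9 -> -151.0  shift [-0.3796 -0.0096  0.2082] turn [-1.000e-01  1.669e+02 -1.000e-01] dq1 0.86 q6 -0.82
```

Emit:
arm_command([
  [[-0.38,-0.01,0.208],[0,-13,0],1],
  [[-0.38,-0.01,0.208],[0,-13,0],1],
  [[-0.38,-0.01,0.208],[0,-13,0],1],
  [[-0.38,-0.01,0.208],[0,-13,0],1],
  [[-0.38,-0.01,0.208],[0,-13,0],1],
])

```text
t: 4.1
tool_pos: [0.4589, 0.0858, 0.3264]
tool_rot: [-1.406, 0.827, -0.832]
contact_force: [1.4, -0.1, 0.7]
opening: 0.0858
```

Emit:
arm_command([
  [[-0.18,0.01,0.05],[0,0,0],1],
  [[-0.18,0.01,0.05],[0,0,0],1],
  [[-0.18,0.04,0.05],[0,0,0],1],
  [[-0.18,0.04,0.05],[0,0,0],1],
])

```text
t: 4.5
tool_pos: [0.4149, 0.2698, 0.2863]
tool_rot: [-1.405, 0.825, -0.832]
contact_force: [1.7, 0.5, 0.0]
opening: 0.0855
```

```bash
python3 -c "
from h import *
st(); p=snap('wrist','w1.png');print(p['world_from_camera'])
print([ctrl.boxes_of(p,n) for n in('clamp_knob_grip','lamp_post')])"
```

```text
t 4.50 pos [0.4149 0.2698 0.2863] jaw 29.0 y [ 0.005 -0.    -1.   ] F [1.7 0.5 0. ] T [ 0.04 -0.04 -0.02] op 0.0855 q [ 0.43 -0.3   1.8  -0.    1.64 -0.08]
[[ 0.87429482 -0.46333354 -0.14467409  0.37781048]
 [ 0.48538629  0.83635394  0.2547788   0.33598002]
 [ 0.00295118 -0.2929746   0.95611567  0.45334693]
 [ 0.          0.          0.          1.        ]]
[[{'position': [203.4, 378.7], 'confidence': 0.75}], [{'position': [239.0, 359.7], 'confidence': 0.8}]]
```

View pics/w1.png

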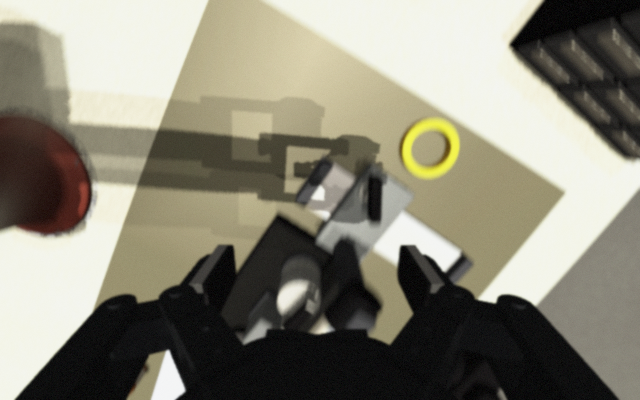

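```bash
python3 -c "
from h import *
i=cv2.imread('pics/w1.png')[150:250,310:440];cv2.imwrite('pics/w1c.png',cv2.resize(i,None,fx=6,fy=6,interpolation=cv2.INTER_CUBIC))"
```

```text
(no output)
```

View pics/w1c.png

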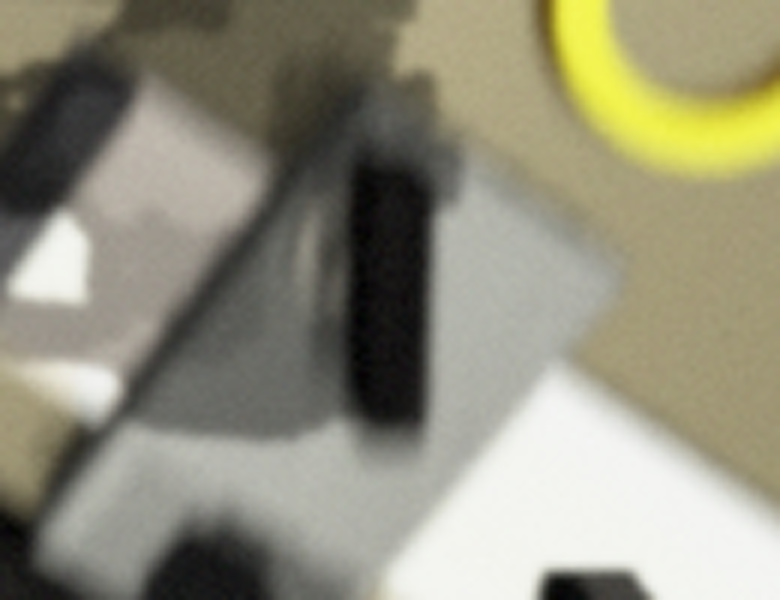

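```bash
python3 -c "
from h import *
p=snap('wrist');st()
for z in(.097,.11):
  a=atz(p,(176.7,375.3),z);b=atz(p,(221.7,374.7),z);c=atz(p,(203.4,378.7),z);d=b-a
  print(z,a,b,(a+b)/2,c,np.linalg.norm(d),np.degrees(np.arctan2(d[1],d[0])))
plan([.507,.264,.16],29)"
```

```text
t 4.70 pos [0.415  0.2681 0.2856] jaw 29.1 y [ 0.002 -0.002 -1.   ] F [ 0.   0.5 -0.4] T [-0.05 -0.02 -0.02] op 0.0856 q [ 0.42 -0.3   1.81 -0.    1.64 -0.08]
0.097 [0.48397614 0.30147169 0.097     ] [0.51756948 0.24784817 0.097     ] [0.50077281 0.27465993 0.097     ] [0.50790207 0.27277016 0.097     ] 0.06327712341985929 -57.934238903502404
0.11 [0.48006824 0.30272153 0.11      ] [0.5124295  0.25106471 0.11      ] [0.49624887 0.27689312 0.11      ] [0.50311666 0.27507266 0.11      ] 0.06095636441955932 -57.93423890350232
jaw now 29.1 -> 29.0  shift [0.0479 0.1258 0.0783] turn [-0.1  0.1  0.2] dq1 -0.09 q6 -0.08
jaw now 29.1 -> 209.0  shift [0.0479 0.1258 0.0783] turn [ 3.000e-01 -1.799e+02  1.000e-01] dq1 -0.09 q6 -0.08
```

Emit:
arm_command([
  [[0.043,0.085,0.078],[0,0,0],1],
  [[0.043,0.085,0.078],[0,0,0],1],
  [[0.043,0.085,0.078],[0,0,0],1],
  [[0.043,0.085,0.078],[0,0,0],1],
])

```text
t: 5.1
tool_pos: [0.5049, 0.2657, 0.1978]
tool_rot: [-1.412, 0.831, -0.831]
contact_force: [0.2, 0.1, -0.4]
opening: 0.0856
```

```bash
python3 -c "
from h import *
o=st(); p=snap('wrist','w2.png');t=snap('top','t2.png')
print(proj(p,o['tool_pos']),[ctrl.boxes_of(p,n) for n in('clamp_knob_grip',)],[ctrl.boxes_of(t,n) for n in('clamp_knob_grip',)])
i=cv2.imread('pics/t2.png')[140:260,150:310];cv2.imwrite('pics/t2c.png',cv2.resize(i,None,fx=5,fy=5,interpolation=cv2.INTER_CUBIC))"
```

```text
t 5.10 pos [0.5049 0.2657 0.1978] jaw 28.9 y [-0.003 -0.004 -1.   ] F [ 0.2  0.1 -0.4] T [-0.03  0.03  0.01] op 0.0856 q [ 0.36 -0.07  1.75 -0.    1.47 -0.15]
[232.34238058 315.8839887 ] [[{'position': [187.5, 321.8], 'confidence': 0.59}, {'position': [376.3, 170.2], 'confidence': 0.39}]] [[{'position': [195.2, 208.4], 'confidence': 0.56}]]
```

View pics/w2.png

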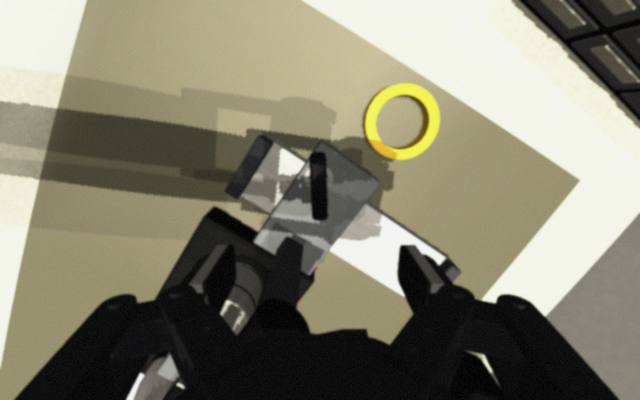

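View pics/t2c.png

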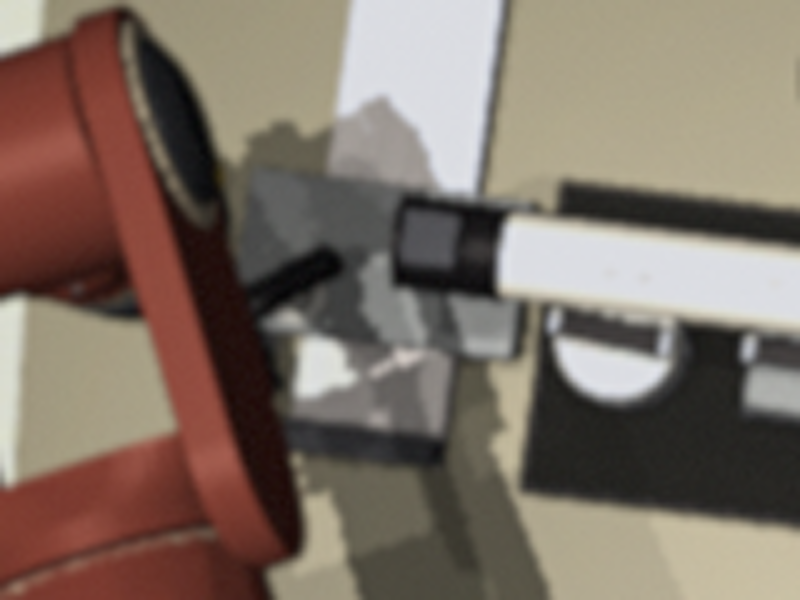

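```bash
python3 -c "
from h import *
i=cv2.imread('pics/w2.png')[130:240,260:400];cv2.imwrite('pics/w2c.png',cv2.resize(i,None,fx=5,fy=5,interpolation=cv2.INTER_CUBIC))"
```

```text
(no output)
```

View pics/w2c.png

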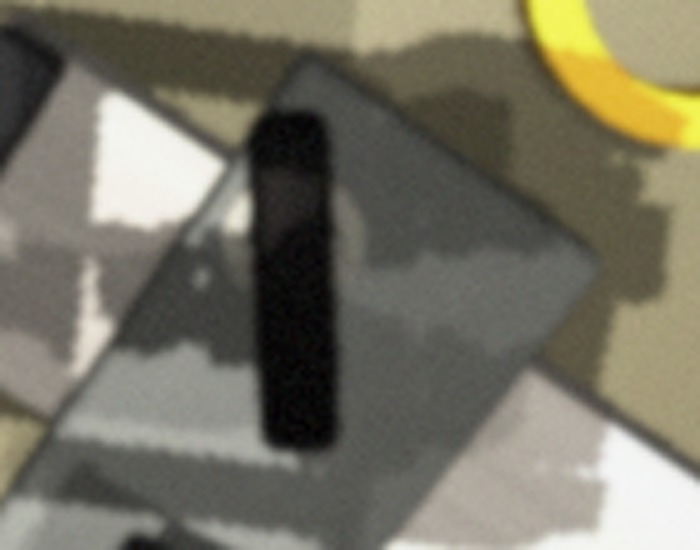

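```bash
python3 -c "
from h import *
np.set_printoptions(precision=4,suppress=True)
p=snap('wrist')
c=[]
a=atz(p,(218.8,319.8),.11);print(a)
for r in (153,156,160): print(r,atz(p,(r,318),.11),atz(p,(r,318),.084))
from scipy.optimize import minimize
g=p['img'][140:235,290:350].astype(float).mean(2);m=(g<45).astype(np.uint8)
def sil(v):
    x,y,th=v;b=np.array([np.cos(th),np.sin(th),0]);n=np.array([-b[1],b[0],0]);P=[]
    for s in(-1,1):
        for k in(-1,1):
            for z in(.084,.11):
                r=proj(p,np.array([x,y,z])+s*.033*b+k*.008*n);P.append([(r[1]-290)*4,(r[0]-140)*4])
    im=np.zeros((95*4,60*4),np.float32);cv2.fillConvexPoly(im,cv2.convexHull(np.int32(np.round(P))),1);return cv2.resize(im,(60,95),interpolation=cv2.INTER_AREA)
f=lambda v:np.sum((sil(v)-m)**2)
best=min((f((x,y,np.radians(t))),x,y,t) for x in np.arange(.49,.52,.002) for y in np.arange(.25,.285,.002) for t in range(-70,-48,2));print(best)
cv2.imwrite('pics/m.png',cv2.resize(np.hstack([m*255,(sil((best[1],best[2],np.radians(best[3])))*255).astype(np.uint8)]),None,fx=4,fy=4))
plan([best[1],best[2],.2],best[3]+90)
"
```

```text
[0.5219 0.2458 0.11  ]
153 [0.4882 0.3025 0.11  ] [0.4902 0.2994 0.084 ]
156 [0.4895 0.3001 0.11  ] [0.4917 0.2967 0.084 ]
160 [0.4914 0.2968 0.11  ] [0.4937 0.293  0.084 ]
(np.float32(164.95703), np.float64(0.504), np.float64(0.272), -60)
jaw now 29.1 -> 30.0  shift [-0.0037  0.0033  0.0011] turn [-0.3 -0.9  0.2] dq1 0.01 q6 -0.15
jaw now 29.1 -> -150.0  shift [-0.0037  0.0033  0.0011] turn [ -0.3 179.1  -0.4] dq1 0.01 q6 -0.15
```

View pics/m.png

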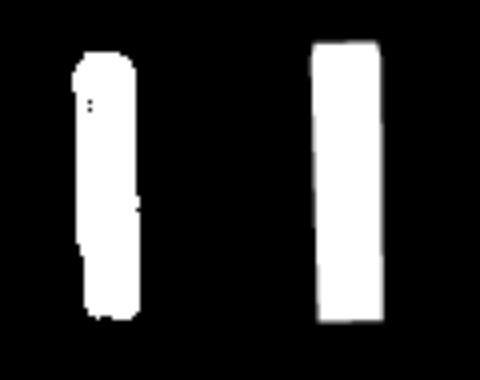

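Emit:
arm_command([
  [[-0.003,0.05,0.001],[0,-1,0],1],
  [[-0.003,0.09,0.001],[0,-1,0],1],
  [[-0.003,0.118,0.001],[0,-1,0],1],
  [[-0.003,0.118,0.001],[0,-1,0],1],
])

```text
t: 5.75
tool_pos: [0.5015, 0.2702, 0.0816]
tool_rot: [-1.417, 0.814, -0.815]
contact_force: [-1.0, 0.2, -0.7]
opening: 0.0852
```

Emit:
arm_command([
  [[0,0,0],[0,0,0],0],
  [[0,0,0],[0,0,0],0],
  [[0,0,0],[0,0,0],0],
  [[0,0,0],[0,0,0],0],
  [[0,0,0],[0,0,0],0],
], force=50)

```text
t: 6.25
tool_pos: [0.5036, 0.2713, 0.0835]
tool_rot: [-1.411, 0.811, -0.817]
contact_force: [1.5, 2.0, 1.4]
opening: 0.0129
```

```bash
python3 -c "
from h import *
st();p=snap('wrist','w3.png')"
```

```text
t 6.25 pos [0.5036 0.2713 0.0835] jaw 30.1 y [ 0.005 -0.001 -1.   ] F [1.5 2.  1.4] T [0.03 0.05 0.04] op 0.0129 q [ 0.37  0.03  1.85 -0.    1.26 -0.16]
```

View pics/w3.png

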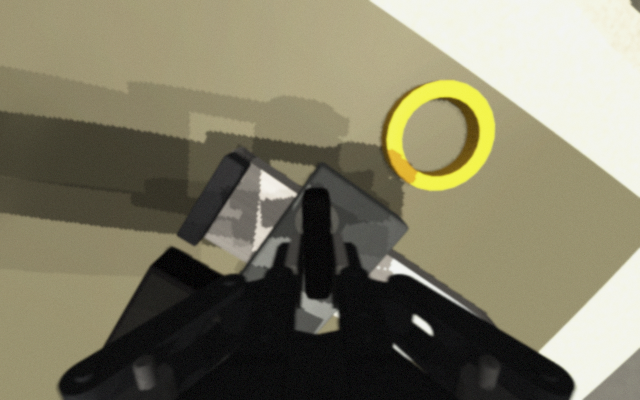

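Emit:
arm_command([
  [[0,0,0],[0,-6,0],0],
  [[0,0,0],[0,-12,0],0],
  [[0,0,0],[0,-18,0],0],
  [[0,0,0],[0,-24,0],0],
])

```text
t: 6.7
tool_pos: [0.5028, 0.2707, 0.0835]
tool_rot: [-1.517, 0.486, -0.49]
contact_force: [-1.8, -2.4, 1.3]
opening: 0.012
```

```bash
python3 -c "
from h import *
st()"
```

```text
t 6.70 pos [0.5028 0.2707 0.0835] jaw 54.3 y [ 0.002 -0.002 -1.   ] F [-1.8 -2.4  1.3] T [-0.33  0.32 -0.14] op 0.0120 q [ 0.37  0.03  1.85 -0.    1.26 -0.58]
```

Emit:
arm_command([
  [[0,0,0],[0,-8,0],0],
  [[0,0,0],[0,-16,0],0],
  [[0,0,0],[0,-24,0],0],
  [[0,0,0],[0,-32,0],0],
  [[0,0,0],[0,-40,0],0],
])

```text
t: 7.2
tool_pos: [0.5023, 0.2689, 0.0835]
tool_rot: [-1.576, -0.063, 0.064]
contact_force: [-1.9, -6.3, 3.2]
opening: 0.012
```

Emit:
arm_command([
  [[0,0,0],[0,-8,0],0],
  [[0,0,0],[0,-12,0],0],
  [[0,0,0],[0,-12,0],0],
])

```text
t: 7.5
tool_pos: [0.5023, 0.2682, 0.0835]
tool_rot: [-1.566, -0.227, 0.229]
contact_force: [1.1, -2.7, 0.0]
opening: 0.0121
```

```bash
python3 -c "
from h import *
st();p=snap('wrist','w4.png')"
```

```text
t 7.50 pos [0.5023 0.2682 0.0835] jaw 106.6 y [-0.    -0.008 -1.   ] F [ 1.1 -2.7  0. ] T [-0.5  -0.06 -0.06] op 0.0121 q [ 0.36  0.03  1.85 -0.01  1.27 -1.49]
```

View pics/w4.png

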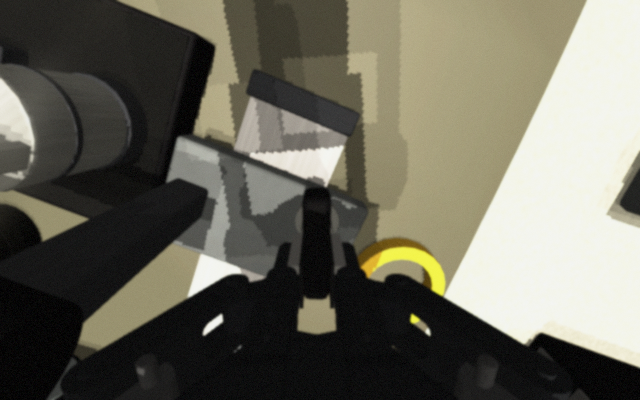

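Emit:
arm_command([
  [[0,0,0],[0,0,0],1],
  [[0,0,0],[0,0,0],1],
  [[0,-0.03,0],[0,0,0],1],
  [[0,-0.06,0],[0,0,0],1],
  [[0,-0.06,0],[0,8,0],1],
])

```text
t: 8.05
tool_pos: [0.5053, 0.2703, 0.1493]
tool_rot: [-1.572, -0.12, 0.108]
contact_force: [0.0, 0.2, 0.1]
opening: 0.0831
```

Emit:
arm_command([
  [[0,0,0],[0,60,0],1],
  [[0,0,0],[0,60,0],1],
  [[0,0,0],[0,60,0],1],
  [[0,0,0],[0,60,0],1],
  [[0,0,0],[0,60,0],1],
])

```text
t: 8.55
tool_pos: [0.5052, 0.2707, 0.1494]
tool_rot: [-1.519, 0.471, -0.481]
contact_force: [1.0, -0.4, 0.6]
opening: 0.085
```

Emit:
arm_command([
  [[0,0,0],[0,60,0],1],
  [[0,0,0],[0,60,0],1],
  [[0,0,0],[0,60,0],1],
  [[0,0,0],[0,60,0],1],
  [[0,0,0],[0,60,0],1],
])

```text
t: 9.05
tool_pos: [0.5052, 0.2711, 0.1496]
tool_rot: [-1.301, 1.045, -1.055]
contact_force: [-0.5, 0.2, -0.6]
opening: 0.0854
```

Emit:
arm_command([
  [[0,0,0],[0,60,0],1],
  [[0,0,0],[0,60,0],1],
  [[0,0,0],[0,60,0],1],
  [[0,0,0],[0,60,0],1],
  [[0,0,0],[0,60,0],1],
])

```text
t: 9.55
tool_pos: [0.5051, 0.2715, 0.1498]
tool_rot: [-0.902, 1.587, -1.596]
contact_force: [-0.4, 0.1, -0.5]
opening: 0.0857
```

```bash
python3 -c "
from h import *
st();plan([.504,.270,.14],106.6);p=snap('wrist','w5.png')"
```

```text
t 9.55 pos [0.5051 0.2715 0.1498] jaw -30.7 y [ 0.006 -0.002 -1.   ] F [-0.4  0.1 -0.5] T [0.   0.02 0.01] op 0.0857 q [ 0.37 -0.03  1.79 -0.    1.38  0.9 ]
jaw now -30.7 -> -73.4  shift [ 0.0019  0.0098 -0.0003] turn [-0.3 42.7 -0.2] dq1 -0.00 q6 0.90
jaw now -30.7 -> 106.6  shift [ 0.0019  0.0098 -0.0003] turn [  -0.2 -137.3    0.4] dq1 -0.00 q6 0.90
```

View pics/w5.png

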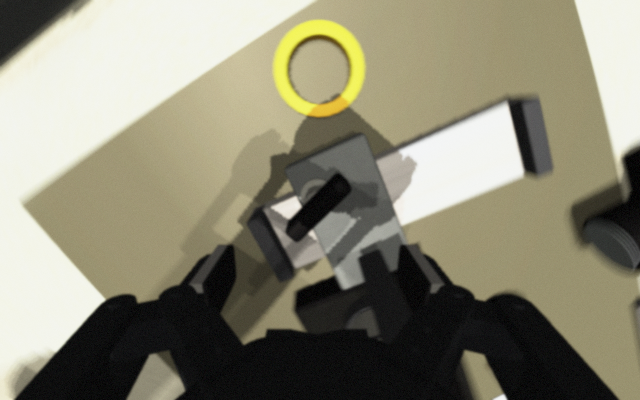

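Emit:
arm_command([
  [[0,0,0],[0,43,0],1],
  [[0,0,0],[0,43,0],1],
  [[0,0,0],[0,43,0],1],
  [[0,0,0],[0,43,0],1],
  [[0,0,0],[0,43,0],1],
])

```text
t: 10.1
tool_pos: [0.5051, 0.2719, 0.1499]
tool_rot: [-0.293, 2.063, -2.068]
contact_force: [0.7, -0.7, 1.1]
opening: 0.0857
```

```bash
python3 -c "
from h import *
st();plan([.504,.270,.082],106.6)
p=snap('wrist','w6.png')"
```

```text
t 10.10 pos [0.5051 0.2719 0.1499] jaw -73.6 y [ 0.006 -0.002 -1.   ] F [ 0.7 -0.7  1.1] T [ 0.03 -0.01 -0.03] op 0.0857 q [ 0.37 -0.03  1.79 -0.    1.38  1.65]
jaw now -73.6 -> -73.4  shift [0.0019 0.0679 0.0013] turn [-0.2 -0.2 -0.3] dq1 -0.00 q6 1.65
jaw now -73.6 -> -253.4  shift [0.0019 0.0679 0.0013] turn [  0.4 179.8  -0.3] dq1 -0.00 q6 1.65
```

View pics/w6.png

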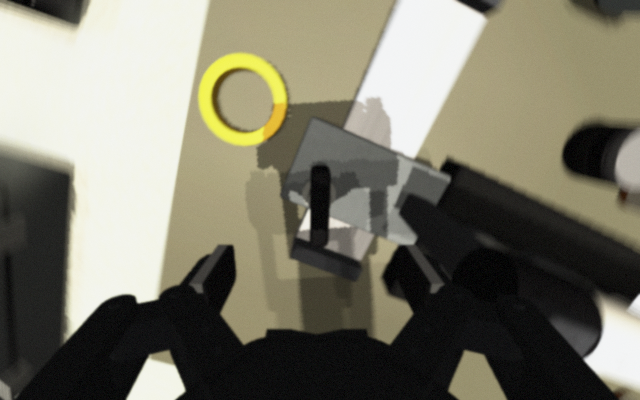

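Bar is upright and centred between the fingers (col 320, rows 165–243). Descend, grip, and turn on.

Emit:
arm_command([
  [[0.002,0.04,0.001],[0,0,0],1],
  [[0.002,0.067,0.001],[0,0,0],1],
  [[0.002,0.067,0.001],[0,0,0],1],
  [[0.002,0.067,0.001],[0,0,0],0],
  [[0.002,0.067,0.001],[0,0,0],0],
])

```text
t: 10.65
tool_pos: [0.5052, 0.2709, 0.0851]
tool_rot: [-0.287, 2.063, -2.067]
contact_force: [0.6, -0.5, -0.6]
opening: 0.0596
```

Emit:
arm_command([
  [[0,0,0],[0,0,0],0],
  [[0,0,0],[0,0,0],0],
  [[0,0,0],[0,-4,0],0],
  [[0,0,0],[0,-12,0],0],
  [[0,0,0],[0,-20,0],0],
])

```text
t: 11.15
tool_pos: [0.5058, 0.2711, 0.0861]
tool_rot: [-0.603, 1.848, -1.854]
contact_force: [-0.3, 0.1, -1.3]
opening: -0.0002
```

Emit:
arm_command([
  [[0,0,0],[0,-8,0],0],
  [[0,0,0],[0,-16,0],0],
  [[0,0,0],[0,-24,0],0],
  [[0,0,0],[0,-32,0],0],
  [[0,0,0],[0,-38,0],0],
])

```text
t: 11.65
tool_pos: [0.5063, 0.2713, 0.0871]
tool_rot: [-1.063, 1.392, -1.403]
contact_force: [-0.2, 0.2, -0.1]
opening: 0.0001
```

```bash
python3 -c "
from h import *
st()"
```

```text
t 11.65 pos [0.5063 0.2713 0.0871] jaw -15.0 y [ 0.012  0.001 -1.   ] F [-0.2  0.2 -0.1] T [-0.01 -0.01 -0.01] op 0.0001 q [ 0.36  0.03  1.84 -0.    1.26  0.63]
```

```bash
python3 -c "
from h import *
p=snap('wrist','w7.png');p=snap('scene','s7.png')
i=cv2.imread('pics/s7.png')[100:260,300:480];cv2.imwrite('pics/s7c.png',cv2.resize(i,None,fx=4,fy=4,interpolation=cv2.INTER_CUBIC))"
```

```text
(no output)
```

View pics/w7.png

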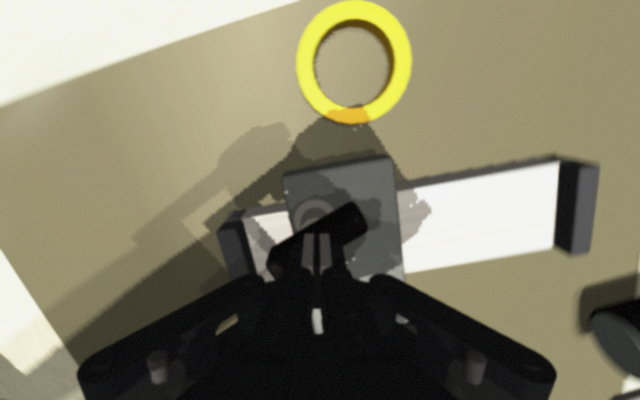

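View pics/s7c.png

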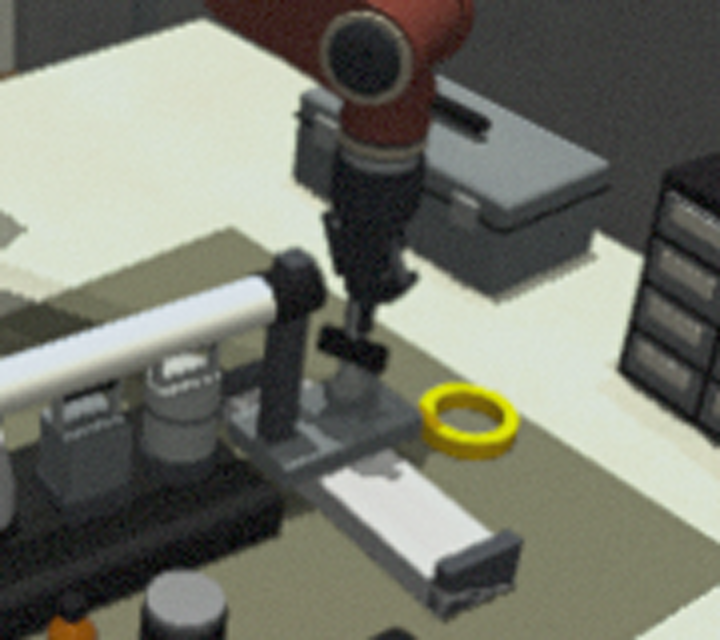

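```bash
python3 -c "
from h import *
np.set_printoptions(precision=1,suppress=True)
o=st();p=snap('wrist');s=snap('scene');t=o['tool_pos'];M=R.from_rotvec(o['tool_rot']).as_matrix()
print('tcp scene crop',(proj(s,t)-[100,300])*4,'wrist',proj(p,t),'up20',(proj(s,t+[0,0,.02])-[100,300])*4, proj(p,t+[0,0,.02]))
c=np.array([.505,.27,.097]);
for a in(13,17):
  b=.033*np.array([np.cos(np.radians(a)),np.sin(np.radians(a)),0])
  for e in(c-b,c+b,c,c+[0,0,-.013],c+[0,0,.013]): print(a,(proj(s,e)-[100,300])*4,proj(p,e))
# solve centre from wrist with heights
for z in(.075,.085,.097,.11):
  print(z,1000*atz(p,(237,318),z), 'scene',1000*atz(s,(100+348/4,300+353/4),z))
"
python3 -c "
import cv2
i=cv2.imread('pics/w7.png')[140:320,200:420];cv2.imwrite('pics/w7c.png',cv2.resize(i,None,fx=3.5,fy=3.3,interpolation=cv2.INTER_CUBIC))"
```

```text
t 11.75 pos [0.5 0.3 0.1] jaw -15.3 y [ 0.  0. -1.] F [-0.1  0.3  1. ] T [ 0.  -0.1 -0. ] op 0.0001 q [ 0.4  0.   1.8 -0.   1.3  0.6]
tcp scene crop [355.2 353.7] wrist [232.  317.4] up20 [336.2 356.4] [246.  317.9]
13 [331.1 321.2] [263.4 270.7]
13 [360.3 385.5] [217.1 364.2]
13 [345.5 353. ] [240.9 316.3]
13 [357.8 351.3] [232.3 316.1]
13 [333.1 354.7] [250.8 316.5]
17 [332.2 319.8] [266.1 272.7]
17 [359.1 386.9] [214.1 362.4]
17 [345.5 353. ] [240.9 316.3]
17 [357.8 351.3] [232.3 316.1]
17 [333.1 354.7] [250.8 316.5]
0.075 [504.4 262.2  75. ] scene [486.4 291.6  75. ]
0.085 [505.4 266.8  85. ] scene [496.1 280.6  85. ]
0.097 [506.7 272.3  97. ] scene [507.7 267.3  97. ]
0.11 [508.1 278.2 110. ] scene [520.3 253.  110. ]
```

View pics/w7c.png

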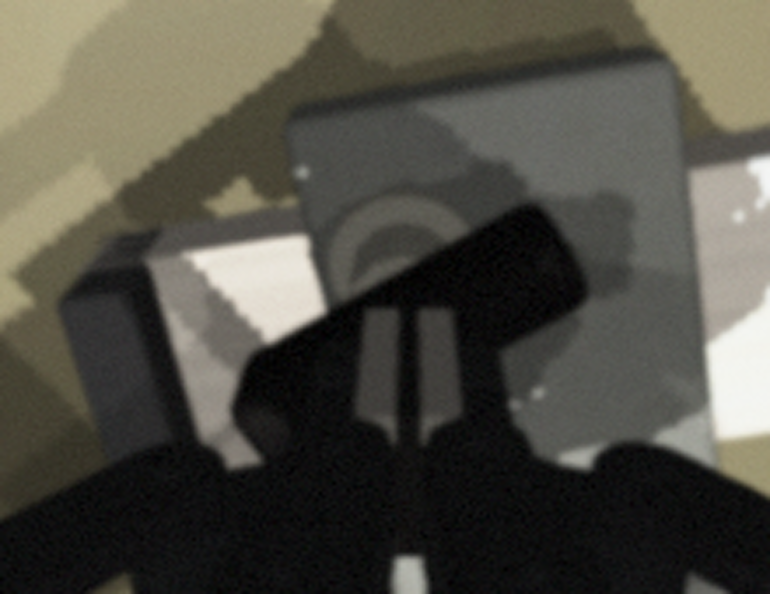

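```bash
python3 -c "
from h import *
p=snap('wrist')
for z in(.084,.11):
  a=atz(p,(246.1,272.9),z);b=atz(p,(202.1,354.3),z);d=b-a;print(a,b,np.degrees(np.arctan2(d[1],d[0])))
"
```

```text
[0.47410982 0.26813905 0.084     ] [0.53420494 0.28375227 0.084     ] 14.563935165612847
[0.48168928 0.27971355 0.11      ] [0.53260372 0.29294155 0.11      ] 14.56393516561283
```

Emit:
arm_command([
  [[0,-0.03,0],[0,0,0],0],
  [[0,-0.05,0],[0,0,0],1],
  [[0,-0.05,0],[0,8,0],1],
  [[0,-0.05,0],[0,16,0],1],
  [[0,-0.05,0],[0,24,0],1],
])

```text
t: 12.4
tool_pos: [0.5057, 0.2712, 0.1371]
tool_rot: [-0.784, 1.693, -1.701]
contact_force: [-0.0, 0.1, -0.3]
opening: 0.0583
```

```bash
python3 -c "
from h import *
plan([.505,.270,.14],107)
p=snap('wrist','w8.png');
i=cv2.imread('pics/w8.png')[140:320,200:420];cv2.imwrite('pics/w8c.png',cv2.resize(i,None,fx=3.5,fy=3.3,interpolation=cv2.INTER_CUBIC))"
```

```text
jaw now -39.9 -> -73.0  shift [ 0.0014 -0.0029  0.0003] turn [-0.3 33.1 -0.6] dq1 -0.00 q6 1.06
jaw now -39.9 -> 107.0  shift [ 0.0014 -0.0029  0.0003] turn [  -0.8 -146.9    0.4] dq1 -0.00 q6 1.06
```

View pics/w8c.png

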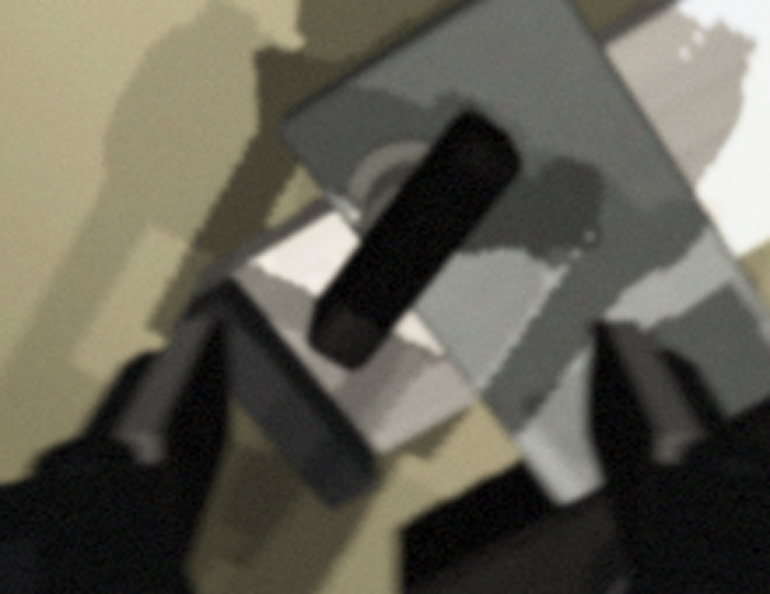

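Emit:
arm_command([
  [[0,0,0],[0,8,0],1],
  [[0,0,0],[0,16,0],1],
  [[0,0,0],[0,24,0],1],
  [[0.001,0,0],[0,32,0],1],
  [[0.001,0,0],[0,35,0],1],
])

```text
t: 12.95
tool_pos: [0.5049, 0.2704, 0.137]
tool_rot: [-0.258, 2.078, -2.079]
contact_force: [1.0, -0.4, -0.3]
opening: 0.0857
```

Emit:
arm_command([
  [[0,0.03,0],[0,0,0],1],
  [[0,0.055,0],[0,0,0],1],
  [[0,0.068,0],[0,0,0],1],
  [[0,0.068,0],[0,0,0],1],
])

```text
t: 13.35
tool_pos: [0.5039, 0.2698, 0.0665]
tool_rot: [-0.264, 2.078, -2.082]
contact_force: [-0.7, -0.1, 0.2]
opening: 0.0853
```

```bash
python3 -c "
from h import *
st()
p=snap('wrist','w9.png');"
```

```text
t 13.35 pos [0.5039 0.2698 0.0665] jaw -75.1 y [ 0.007 -0.001 -1.   ] F [-0.7 -0.1  0.2] T [ 0.01 -0.01  0.06] op 0.0853 q [ 0.36  0.05  1.86 -0.    1.23  1.68]
```

View pics/w9.png

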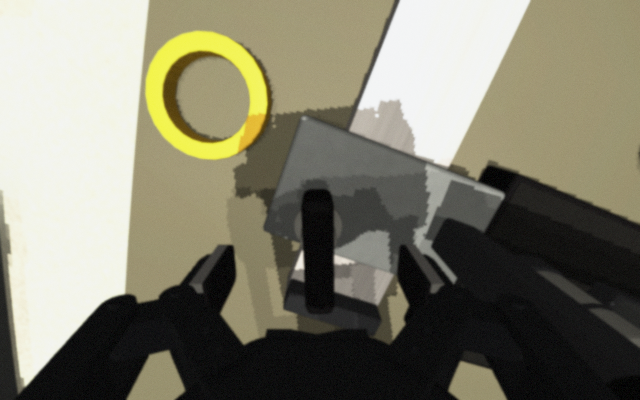

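Emit:
arm_command([
  [[0,0,0],[0,0,0],0],
  [[0,0,0],[0,0,0],0],
  [[0,0,0],[0,0,0],0],
  [[0,0,0],[0,0,0],0],
  [[0,0,0],[0,0,0],0],
])

```text
t: 13.9
tool_pos: [0.5057, 0.2692, 0.0692]
tool_rot: [-0.261, 2.074, -2.083]
contact_force: [0.6, -0.5, -0.5]
opening: 0.0144
```

Emit:
arm_command([
  [[0,0,0],[0,0,0],0],
  [[0,0,0],[0,-7,0],0],
  [[0,0,0],[0,-14,0],0],
  [[0,0,0],[0,-21,0],0],
  [[0,0,0],[0,-28,0],0],
])

```text
t: 14.4
tool_pos: [0.5055, 0.2695, 0.0692]
tool_rot: [-0.695, 1.773, -1.784]
contact_force: [-0.9, 0.6, 1.0]
opening: 0.0149
```

```bash
python3 -c "
from h import *
st()
p=snap('wrist','w10.png');"
```

```text
t 14.40 pos [0.5055 0.2695 0.0692] jaw -46.9 y [ 0.01  -0.002 -1.   ] F [-0.9  0.6  1. ] T [ 0.19  0.13 -0.13] op 0.0149 q [ 0.36  0.05  1.86 -0.01  1.23  1.18]
```

View pics/w10.png

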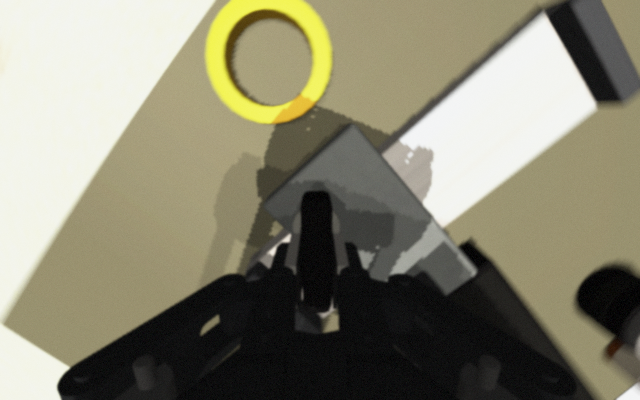

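Emit:
arm_command([
  [[0,0,0],[0,-8,0],0],
  [[0,0,0],[0,-16,0],0],
  [[0,0,0],[0,-24,0],0],
  [[0,0,0],[0,-32,0],0],
  [[0,0,0],[0,-39,0],0],
])

```text
t: 14.95
tool_pos: [0.5051, 0.2697, 0.0692]
tool_rot: [-1.138, 1.298, -1.31]
contact_force: [-0.3, -0.5, 1.6]
opening: 0.0148
```

Emit:
arm_command([
  [[0,0,0],[0,-3,0],0],
  [[0,0,0],[0,-3,0],0],
])

```text
t: 15.15
tool_pos: [0.5051, 0.2694, 0.0692]
tool_rot: [-1.163, 1.262, -1.274]
contact_force: [-0.7, -1.5, 0.6]
opening: 0.0146
```

```bash
python3 -c "
from h import *
st()
c,s=np.cos(np.radians(-5.3)),np.sin(np.radians(-5.3));x=np.array([c,s,0]);o=ctrl.get_obs()
plan(o['tool_pos']+.12*x)"
```

```text
t 15.15 pos [0.5051 0.2694 0.0692] jaw -4.7 y [ 0.009 -0.001 -1.   ] F [-0.7 -1.5  0.6] T [-0.12  0.19 -0.44] op 0.0146 q [ 0.36  0.05  1.86 -0.    1.23  0.45]
jaw now -4.7 -> -4.7  shift [0.0012 0.0011 0.12  ] turn [-0.5 -0.   0. ] dq1 -0.10 q6 0.45
jaw now -4.7 -> -184.7  shift [0.0012 0.0011 0.12  ] turn [-1.0e-01  1.8e+02 -8.0e-01] dq1 -0.10 q6 0.45
```

Emit:
arm_command([
  [[0,0.001,0.01],[0,0,0],0],
  [[0,0.001,0.03],[0,0,0],0],
  [[0.001,0.001,0.055],[0,0,0],0],
  [[0.001,0.001,0.08],[0,0,0],0],
  [[0.001,0.001,0.1],[0,0,0],0],
])

```text
t: 15.65
tool_pos: [0.6052, 0.2599, 0.0691]
tool_rot: [-1.163, 1.266, -1.276]
contact_force: [-3.5, -1.6, 4.0]
opening: 0.0145
```

Emit:
arm_command([
  [[0,0,0.01],[0,0,0],0],
  [[0,0,0.02],[0,0,0],0],
  [[0,0,0.024],[0,0,0],0],
])

```text
t: 15.95
tool_pos: [0.6295, 0.2575, 0.0692]
tool_rot: [-1.163, 1.267, -1.277]
contact_force: [-1.3, -1.2, 2.9]
opening: 0.015
```

```bash
python3 -c "
from h import *
st()"
```

```text
t 15.95 pos [0.6295 0.2575 0.0692] jaw -5.0 y [ 0.007 -0.002 -1.   ] F [-1.3 -1.2  2.9] T [-0.22  0.43 -0.27] op 0.0150 q [ 0.28  0.29  1.59 -0.    1.26  0.37]
```

Moved 0.125 m; go on in small steps until the stop shows in the force.

Emit:
arm_command([
  [[0,0,0.004],[0,0,0],0],
  [[0,0,0.006],[0,0,0],0],
  [[0,0,0.006],[0,0,0],0],
])

```text
t: 16.25
tool_pos: [0.633, 0.2571, 0.0691]
tool_rot: [-1.168, 1.271, -1.275]
contact_force: [-10.0, -2.8, 5.9]
opening: 0.0151
```

```bash
python3 -c "
from h import *
st()"
```

```text
t 16.25 pos [0.633  0.2571 0.0691] jaw -5.0 y [ 0.001 -0.003 -1.   ] F [-10.   -2.8   5.9] T [-0.28  1.45 -0.29] op 0.0151 q [ 0.28  0.3   1.57 -0.    1.27  0.37]
```

Emit:
arm_command([
  [[0,0,0.002],[0,8,0],0],
  [[0,0,0.002],[0,16,0],0],
  [[0,0,0.002],[0,24,0],0],
  [[0,0,0.002],[0,32,0],0],
  [[0,0,0.002],[0,40,0],0],
])

```text
t: 16.75
tool_pos: [0.6331, 0.257, 0.0691]
tool_rot: [-0.731, 1.761, -1.766]
contact_force: [-6.6, -2.8, 5.5]
opening: 0.0149
```

```bash
python3 -c "
from h import *
st()
plan([.633,.257,.069])"
```

```text
t 16.75 pos [0.6331 0.257  0.0691] jaw -45.2 y [-0.003 -0.004 -1.   ] F [-6.6 -2.8  5.5] T [-0.35  1.05  0.18] op 0.0149 q [ 0.28  0.3   1.57 -0.    1.28  1.07]
jaw now -45.2 -> -45.2  shift [ 0.      0.0001 -0.0001] turn [-0.  -0.   0.3] dq1 0.00 q6 1.07
jaw now -45.2 -> -225.2  shift [ 0.      0.0001 -0.0001] turn [-4.0e-01  1.8e+02 -1.0e-01] dq1 0.00 q6 1.07
```

Emit:
arm_command([
  [[-0.001,0,0.001],[0,8,0],0],
  [[-0.001,0,0.001],[0,16,0],0],
  [[-0.001,0,0.001],[0,24,0],0],
  [[-0.001,0,0.001],[0,32,0],0],
  [[-0.001,0,0.001],[0,36,0],0],
])

```text
t: 17.25
tool_pos: [0.6331, 0.2567, 0.0692]
tool_rot: [-0.169, 2.14, -2.151]
contact_force: [-5.7, -3.1, 3.4]
opening: 0.015
```

```bash
python3 -c "
from h import *
st()"
```

```text
t 17.25 pos [0.6331 0.2567 0.0692] jaw -81.3 y [-0.005 -0.006 -1.   ] F [-5.7 -3.1  3.4] T [-0.37  0.77  0.12] op 0.0150 q [ 0.28  0.3   1.57 -0.    1.28  1.7 ]
```

Emit:
arm_command([
  [[0,0,0],[0,0,0],1],
  [[0,0,0],[0,0,0],1],
  [[0,-0.03,0],[0,0,0],1],
  [[0,-0.06,0],[0,0,0],1],
  [[0,-0.07,0],[0,-8,0],1],
])

```text
t: 17.75
tool_pos: [0.6358, 0.2582, 0.1437]
tool_rot: [-0.306, 2.058, -2.065]
contact_force: [0.8, 0.7, 1.2]
opening: 0.0845
```

Emit:
arm_command([
  [[0,0,0],[0,-60,0],1],
  [[0,0,0],[0,-60,0],1],
  [[0,0,0],[0,-60,0],1],
  [[0,0,0],[0,-60,0],1],
  [[0,0,0],[0,-60,0],1],
])

```text
t: 18.25
tool_pos: [0.636, 0.2585, 0.1438]
tool_rot: [-0.916, 1.579, -1.587]
contact_force: [-0.2, 0.5, -0.1]
opening: 0.0853
```

Emit:
arm_command([
  [[0,0,0],[0,-60,0],1],
  [[0,0,0],[0,-60,0],1],
  [[0,0,0],[0,-60,0],1],
  [[0,0,0],[0,-60,0],1],
  [[0,0,0],[0,-60,0],1],
])

```text
t: 18.75
tool_pos: [0.6363, 0.2589, 0.1438]
tool_rot: [-1.31, 1.036, -1.043]
contact_force: [0.2, -0.2, 0.4]
opening: 0.0852
```

Emit:
arm_command([
  [[0,0,0],[0,-60,0],1],
  [[0,0,0],[0,-60,0],1],
  [[0,0,0],[0,-60,0],1],
  [[0,0,0],[0,-60,0],1],
  [[0,0,0],[0,-60,0],1],
])

```text
t: 19.25
tool_pos: [0.6365, 0.2593, 0.1438]
tool_rot: [-1.523, 0.461, -0.468]
contact_force: [-0.2, -0.4, 0.8]
opening: 0.0851
```

```bash
python3 -c "
from h import *
st()
plan([.633,.257,.14],98.7);p=snap('wrist','w11.png')"
```

```text
t 19.25 pos [0.6365 0.2593 0.1438] jaw 56.0 y [ 0.003 -0.004 -1.   ] F [-0.2 -0.4  0.8] T [ 0.01 -0.04 -0.04] op 0.0851 q [ 0.28  0.24  1.51 -0.    1.39 -0.7 ]
jaw now 56.0 -> 98.7  shift [-0.0017  0.0038 -0.0039] turn [  0.2 -42.7   0.2] dq1 -0.00 q6 -0.70
jaw now 56.0 -> -81.3  shift [-0.0017  0.0038 -0.0039] turn [ -0.3 137.3   0.2] dq1 -0.00 q6 -0.70
```

View pics/w11.png

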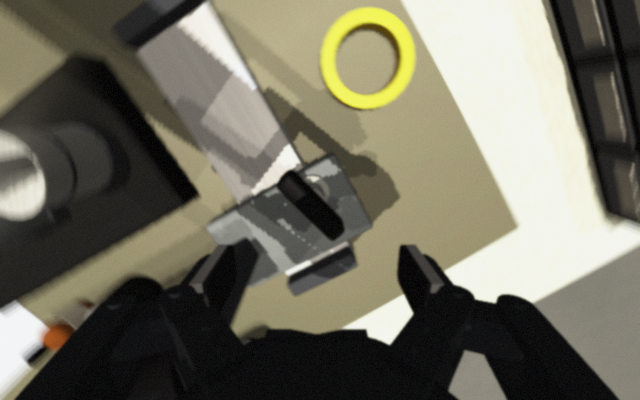

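Emit:
arm_command([
  [[-0.001,0,-0.002],[0,-8,0],1],
  [[-0.002,0,-0.004],[0,-16,0],1],
  [[-0.002,0,-0.004],[0,-24,0],1],
  [[-0.002,0,-0.004],[0,-32,0],1],
  [[-0.002,0,-0.004],[0,-42,0],1],
])

```text
t: 19.8
tool_pos: [0.6328, 0.2573, 0.144]
tool_rot: [-1.572, -0.1, 0.094]
contact_force: [0.1, 0.2, 0.1]
opening: 0.0858
```

```bash
python3 -c "
from h import *
st()
plan([.633,.257,.068],98.7)"
```

```text
t 19.80 pos [0.6328 0.2573 0.144 ] jaw 97.1 y [ 0.004 -0.003 -1.   ] F [0.1 0.2 0.1] T [-0.01 -0.   -0.02] op 0.0858 q [ 0.28  0.23  1.53 -0.    1.39 -1.41]
jaw now 97.1 -> 98.7  shift [-0.0001  0.076  -0.0001] turn [ 0.2 -1.6  0.2] dq1 -0.00 q6 -1.41
jaw now 97.1 -> -81.3  shift [-0.0001  0.076  -0.0001] turn [ -0.3 178.4   0.4] dq1 -0.00 q6 -1.41
```

Emit:
arm_command([
  [[0,0.03,0],[0,-2,0],1],
  [[0,0.06,0],[0,-2,0],1],
  [[0,0.076,0],[0,-2,0],1],
  [[0,0.076,0],[0,-2,0],1],
  [[0,0.076,0],[0,-2,0],0],
])

```text
t: 20.3
tool_pos: [0.6335, 0.2573, 0.0685]
tool_rot: [-1.571, -0.128, 0.121]
contact_force: [0.2, 0.0, 0.2]
opening: 0.0733
```

Emit:
arm_command([
  [[0,0,0],[0,0,0],0],
  [[0,0,0],[0,0,0],0],
  [[0,0,0],[0,0,0],0],
  [[0,0,0],[0,0,0],0],
  [[0,0,0],[0,4,0],0],
])

```text
t: 20.8
tool_pos: [0.6342, 0.2568, 0.0698]
tool_rot: [-1.574, -0.073, 0.064]
contact_force: [-0.6, -2.9, 3.3]
opening: 0.0148
```

```bash
python3 -c "
from h import *
st()"
```

```text
t 20.80 pos [0.6342 0.2568 0.0698] jaw 95.0 y [ 0.006 -0.004 -1.   ] F [-0.6 -2.9  3.3] T [-0.31  0.1   0.14] op 0.0148 q [ 0.28  0.3   1.57 -0.01  1.27 -1.38]
```

Emit:
arm_command([
  [[0,0,0],[0,8,0],0],
  [[0,0,0],[0,16,0],0],
  [[0,0,0],[0,24,0],0],
  [[0,0,0],[0,32,0],0],
  [[0,0,0],[0,40,0],0],
])

```text
t: 21.3
tool_pos: [0.634, 0.2559, 0.0698]
tool_rot: [-1.52, 0.478, -0.489]
contact_force: [-1.4, -2.7, -0.6]
opening: 0.0143
```

Emit:
arm_command([
  [[0,0,0],[0,8,0],0],
  [[0,0,0],[0,16,0],0],
  [[0,0,0],[0,23,0],0],
  [[0,0,0],[0,27,0],0],
  [[0,0,0],[0,29,0],0],
])

```text
t: 21.8
tool_pos: [0.6334, 0.2555, 0.0698]
tool_rot: [-1.392, 0.869, -0.88]
contact_force: [-1.2, -1.6, 0.9]
opening: 0.0147
```

```bash
python3 -c "
from h import *
st()"
```

```text
t 21.80 pos [0.6334 0.2555 0.0698] jaw 25.6 y [ 0.004 -0.007 -1.   ] F [-1.2 -1.6  0.9] T [-0.18  0.39  0.15] op 0.0147 q [ 0.28  0.3   1.57 -0.01  1.27 -0.17]
```

Emit:
arm_command([
  [[0,0,0],[0,3,0],0],
  [[0,0,0],[0,3,0],0],
])

```text
t: 22.0
tool_pos: [0.6334, 0.2554, 0.0699]
tool_rot: [-1.376, 0.906, -0.918]
contact_force: [0.7, 1.0, 0.7]
opening: 0.0146
```

```bash
python3 -c "
from h import *
st()"
```

```text
t 22.00 pos [0.6334 0.2554 0.0699] jaw 22.8 y [ 0.004 -0.008 -1.   ] F [0.7 1.  0.7] T [-0.08  0.07  1.41] op 0.0146 q [ 0.28  0.3   1.57 -0.01  1.27 -0.12]
```

Emit:
arm_command([
  [[0,0,0],[0,0,0],1],
  [[0,0,0],[0,0,0],1],
  [[0,-0.04,0],[0,0,0],1],
  [[0,-0.09,0],[0,0,0],1],
  [[0,-0.14,0],[0,0,0],1],
])

```text
t: 22.5
tool_pos: [0.6322, 0.2563, 0.2107]
tool_rot: [-1.377, 0.907, -0.918]
contact_force: [0.7, 0.1, 0.3]
opening: 0.0845
```

```bash
python3 -c "
from h import *
st()
plan([.44,.2,.34],25);plan([.42,-.25,.34],-5)"
```

```text
t 22.50 pos [0.6322 0.2563 0.2107] jaw 22.7 y [ 0.002 -0.008 -1.   ] F [0.7 0.1 0.3] T [ 0.02 -0.03  0.04] op 0.0845 q [ 0.28  0.18  1.46 -0.01  1.5  -0.12]
jaw now 22.7 -> 25.0  shift [-0.0213 -0.1293 -0.1991] turn [ 0.1 -2.3  0.5] dq1 0.04 q6 -0.12
jaw now 22.7 -> -155.0  shift [-0.0213 -0.1293 -0.1991] turn [-7.000e-01  1.777e+02  1.000e-01] dq1 0.04 q6 -0.12
jaw now 22.7 -> -5.0  shift [ 0.3859 -0.1257 -0.3916] turn [-0.1 27.7  0.5] dq1 -0.92 q6 -0.12
jaw now 22.7 -> 175.0  shift [ 0.3859 -0.1257 -0.3916] turn [ 6.000e-01 -1.522e+02  1.000e-01] dq1 -0.92 q6 -0.12
```

Emit:
arm_command([
  [[0,-0.05,0],[0,0,0],1],
  [[0,-0.1,-0.02],[0,0,0],1],
  [[0,-0.13,-0.06],[0,0,0],1],
  [[0.03,-0.13,-0.11],[0,0,0],1],
  [[0.06,-0.13,-0.15],[0,0,0],1],
])

```text
t: 23.0
tool_pos: [0.5218, 0.1532, 0.344]
tool_rot: [-1.374, 0.903, -0.919]
contact_force: [0.5, -0.7, -0.9]
opening: 0.0852
```

```bash
python3 -c "
from h import *
st()
plan([.42,-.25,.34],-5)"
```

```text
t 23.00 pos [0.5218 0.1532 0.344 ] jaw 22.9 y [ 0.007 -0.007 -1.   ] F [ 0.5 -0.7 -0.9] T [-0.02  0.03 -0.02] op 0.0852 q [ 0.15 -0.19  1.62 -0.01  1.71 -0.25]
jaw now 22.9 -> -5.0  shift [ 0.3319  0.0062 -0.2504] turn [-0.3 27.9  0.5] dq1 -0.82 q6 -0.25
jaw now 22.9 -> 175.0  shift [ 0.3319  0.0062 -0.2504] turn [   0.6 -152.1    0.5] dq1 -0.82 q6 -0.25
```

Emit:
arm_command([
  [[0.332,0.006,-0.25],[0,28,0],1],
  [[0.332,0.006,-0.25],[0,28,0],1],
  [[0.332,0.006,-0.25],[0,28,0],1],
  [[0.332,0.006,-0.25],[0,28,0],1],
  [[0.332,0.006,-0.25],[0,28,0],1],
])

```text
t: 23.5
tool_pos: [0.4603, -0.0906, 0.3411]
tool_rot: [-1.164, 1.266, -1.285]
contact_force: [1.1, -0.3, -0.4]
opening: 0.0855
```

Emit:
arm_command([
  [[0.16,0,-0.03],[0,0,0],1],
  [[0.16,0,-0.03],[0,0,0],1],
  [[0.16,0,-0.03],[0,0,0],1],
  [[0.16,0,-0.03],[0,0,0],1],
])

```text
t: 23.9
tool_pos: [0.4143, -0.2507, 0.342]
tool_rot: [-1.161, 1.27, -1.29]
contact_force: [-0.2, -0.4, -0.1]
opening: 0.0857
```

```bash
python3 -c "
from h import *
np.set_printoptions(precision=4,suppress=True)
st();p=snap('top','t12.png');w=snap('wrist','w12.png')
for n in('can_straight_handle','can_square_handle','can_tapered_handle'):
  for q in(p,w): print(n,q['shot'],[(b['position'],b['confidence']) for b in ctrl.boxes_of(q,n)])
i=cv2.imread('pics/t12.png')[100:300,130:450];cv2.imwrite('pics/t12c.png',cv2.resize(i,None,fx=2.5,fy=2.5,interpolation=cv2.INTER_CUBIC))"
```

```text
t 23.90 pos [ 0.4143 -0.2507  0.342 ] jaw -5.5 y [ 0.008 -0.008 -1.   ] F [-0.2 -0.4 -0.1] T [-0.03 -0.02  0.01] op 0.0857 q [-0.7  -0.34  1.74 -0.    1.73 -0.6 ]
can_straight_handle 23 [([208.4, 277.4], 0.82), ([143.2, 263.6], 0.69)]
can_straight_handle 24 []
can_square_handle 23 [([212.2, 313.9], 0.95)]
can_square_handle 24 [([1.3, 344.3], 0.49)]
can_tapered_handle 23 [([219.8, 351.3], 0.88), ([182.8, 467.7], 0.39)]
can_tapered_handle 24 []
```

View pics/t12c.png

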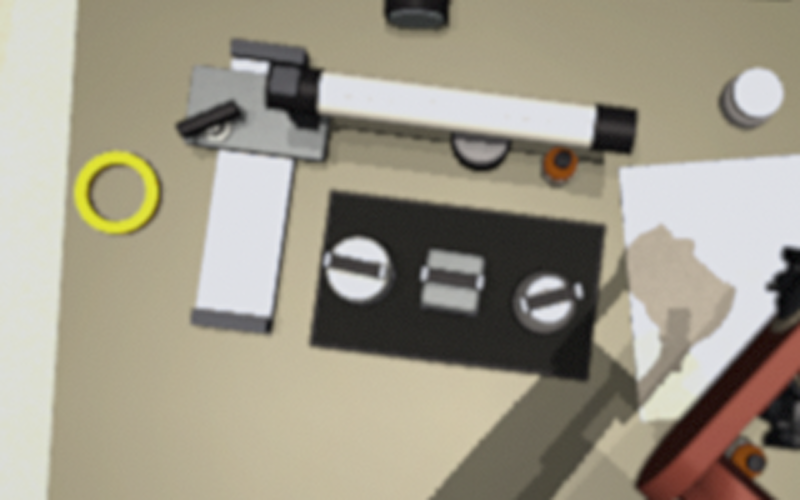

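View pics/w12.png

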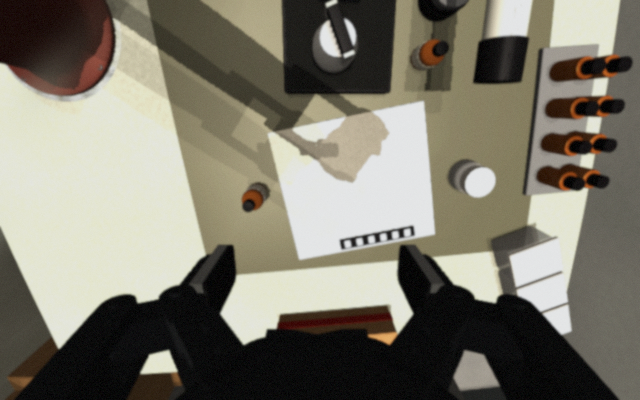

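```bash
python3 -c "
from h import *
np.set_printoptions(precision=4,suppress=True)
p=snap('top')
f=lambda x,y,z:atz(p,(100+y/2.5,130+x/2.5),z)
for n,a,b,z in(('str',(328,260),(387,270),.167),('sq',(424,274),(481,281),.159),('tap',(522,305),(581,290),.171)):
  A=f(*a,z);B=f(*b,z);d=A-B;print(n,(A+B)/2,np.linalg.norm(d),'bar ang %.1f jaw %.1f'%(np.degrees(np.arctan2(d[1],d[0])),np.degrees(np.arctan2(d[1],d[0]))-90))
for n,rc,z in(('str',(208.4,277.4),.16),('sq',(212.2,313.9),.152),('tap',(219.8,351.3),.164)): print(n,atz(p,rc,z))
plan([.456,-.098,.24],12)
c,s=np.cos(np.radians(5.6)),np.sin(np.radians(5.6))
for x,y in((-.085,.02),(0,.02),(.085,.02)): print('place',.489+c*x-s*y,-.326+s*x+c*y)
"
```

```text
str [0.4852 0.0908 0.167 ] 0.05726517135705051 bar ang 82.1 jaw -7.9
sq [ 0.4765 -0.0005  0.159 ] 0.05545627558527159 bar ang 84.7 jaw -5.3
tap [ 0.4595 -0.0957  0.171 ] 0.05837536207835267 bar ang 106.0 jaw 16.0
str [0.4802 0.0806 0.16  ]
sq [ 0.4742 -0.0076  0.152 ]
tap [ 0.458 -0.098  0.164]
jaw now -5.1 -> 12.0  shift [-0.1516  0.1013  0.0254] turn [ -0.5 -17.1   0.5] dq1 0.32 q6 -0.60
jaw now -5.1 -> -168.0  shift [-0.1516  0.1013  0.0254] turn [ -0.7 162.9  -0.7] dq1 0.32 q6 -0.60
place 0.40245401300636136 -0.3143899984798911
place 0.487048342004817 -0.30609545200036337
place 0.5716426710032726 -0.29780090552083566
```

Emit:
arm_command([
  [[-0.154,0,0.031],[0,-21,0],1],
  [[-0.154,0.02,0.031],[0,-21,0],1],
  [[-0.154,0.08,0.031],[0,-21,0],1],
  [[-0.154,0.1,0.031],[0,-21,0],1],
  [[-0.154,0.1,0.031],[0,-21,0],1],
])

```text
t: 24.85
tool_pos: [0.4594, -0.0923, 0.2353]
tool_rot: [-1.333, 0.997, -1.001]
contact_force: [-1.1, 0.3, -0.5]
opening: 0.0855
```

```bash
python3 -c "
from h import *
st();w=snap('wrist','w13.png');plan([.459,-.097,.141],16)
for z in(.164,): print(proj(w,[.459,-.097,z]))
b=ctrl.boxes_of(w,'can_tapered_handle');print(b,atz(w,b[0]['position'],.164) if b else 0)
"
```

```text
t 24.85 pos [ 0.4594 -0.0923  0.2353] jaw 16.2 y [ 0.    -0.004 -1.   ] F [-1.1  0.3 -0.5] T [0.03 0.02 0.02] op 0.0855 q [-0.36 -0.35  1.93 -0.    1.57 -0.64]
jaw now 16.2 -> 16.0  shift [ 0.0029  0.0957 -0.0019] turn [-0.   0.2  0.3] dq1 -0.01 q6 -0.64
jaw now 16.2 -> 196.0  shift [ 0.0029  0.0957 -0.0019] turn [   0.4 -179.8    0. ] dq1 -0.01 q6 -0.64
[203.89516118 314.61886557]
[{'position': [184.5, 315.0], 'confidence': 0.91}] [ 0.45429693 -0.07952709  0.164     ]
```

View pics/w13.png

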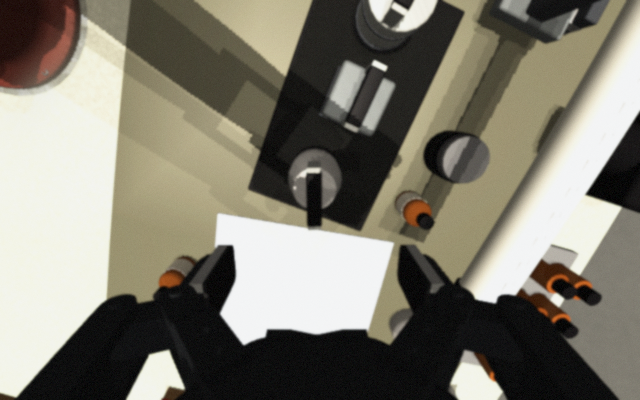

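Emit:
arm_command([
  [[0.002,0.04,-0.001],[0,0,0],1],
  [[0.002,0.075,-0.001],[0,0,0],1],
  [[0.002,0.095,-0.001],[0,0,0],1],
  [[0.002,0.095,-0.001],[0,0,0],1],
])

```text
t: 25.35
tool_pos: [0.4603, -0.0985, 0.1439]
tool_rot: [-1.331, 0.997, -1.006]
contact_force: [-0.6, -0.2, 0.2]
opening: 0.085
```

Emit:
arm_command([
  [[0,0,0],[0,0,0],0],
  [[0,0,0],[0,0,0],0],
  [[0,0,0],[0,0,0],0],
  [[0,0,0],[0,0,0],0],
  [[0,0,0],[0,0,0],0],
], force=60)

```text
t: 25.85
tool_pos: [0.4606, -0.0987, 0.1448]
tool_rot: [-1.332, 0.996, -1.007]
contact_force: [-3.5, 0.3, 7.3]
opening: 0.0126
```

```bash
python3 -c "
from h import *
st();w=snap('wrist','w14.png')
"
```

```text
t 25.85 pos [ 0.4606 -0.0987  0.1448] jaw 16.0 y [ 0.004 -0.007 -1.   ] F [-3.5  0.3  7.3] T [-0.12  0.55  0.  ] op 0.0126 q [-0.37 -0.29  2.03 -0.    1.4  -0.64]
```

View pics/w14.png

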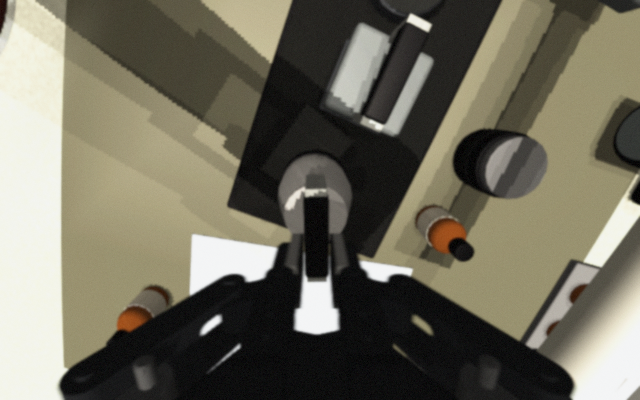

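Emit:
arm_command([
  [[0,-0.015,0],[0,0,0],0],
  [[0,-0.035,0],[0,0,0],0],
  [[0,-0.035,0],[0,0,0],0],
])

```text
t: 26.2
tool_pos: [0.4621, -0.099, 0.1832]
tool_rot: [-1.33, 0.991, -1.011]
contact_force: [1.2, -0.6, -3.1]
opening: 0.0091
```

```bash
python3 -c "
from h import *
st();plan([.402,-.315,.15])
"
```

```text
t 26.20 pos [ 0.4621 -0.099   0.1832] jaw 16.0 y [ 0.008 -0.009 -1.   ] F [ 1.2 -0.6 -3.1] T [ 0.02 -0.11  0.05] op 0.0091 q [-0.37 -0.32  1.99 -0.01  1.46 -0.64]
jaw now 16.0 -> 16.0  shift [ 0.1907  0.0345 -0.1175] turn [-0.3 -0.   0.6] dq1 -0.45 q6 -0.64
jaw now 16.0 -> -164.0  shift [ 0.1907  0.0345 -0.1175] turn [ -1.  180.   -0.5] dq1 -0.45 q6 -0.64
```

Emit:
arm_command([
  [[0,0.02,0],[0,0,0],0],
  [[0,0.035,0],[0,0,0],0],
  [[0,0.038,0],[0,0,0],0],
  [[0,0.038,0],[0,0,0],0],
])

```text
t: 26.6
tool_pos: [0.4625, -0.0999, 0.1452]
tool_rot: [-1.331, 0.991, -1.012]
contact_force: [0.4, -1.1, 2.9]
opening: 0.0088
```

```bash
python3 -c "
from h import *
st();w=snap('wrist','w15.png');s=snap('scene','s15.png')
i=cv2.imread('pics/s15.png')[130:280,240:420];cv2.imwrite('pics/s15c.png',cv2.resize(i,None,fx=4,fy=4,interpolation=cv2.INTER_CUBIC))
"
```

```text
t 26.60 pos [ 0.4625 -0.0999  0.1452] jaw 16.0 y [ 0.008 -0.01  -1.   ] F [ 0.4 -1.1  2.9] T [-0.23  0.05 -0.04] op 0.0088 q [-0.37 -0.29  2.03 -0.01  1.39 -0.64]
```

View pics/s15c.png

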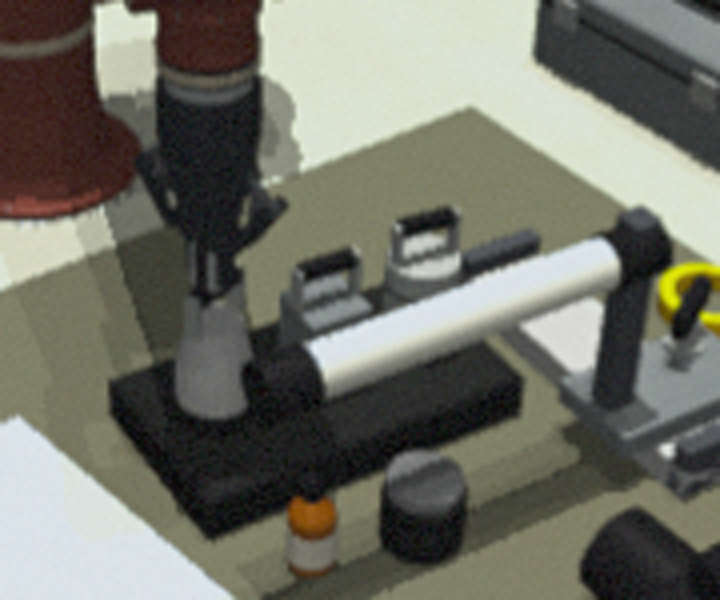

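View pics/w15.png

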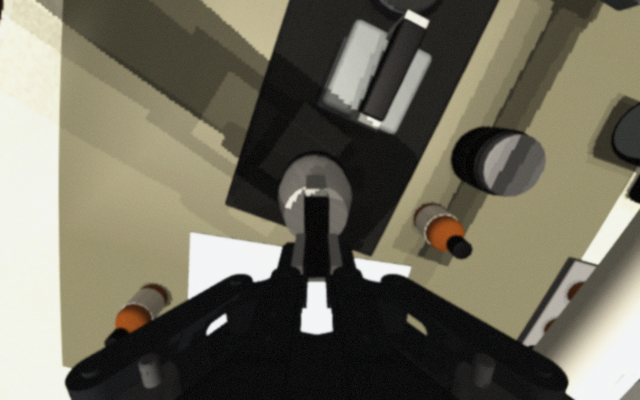

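Emit:
arm_command([
  [[0,0,0],[0,0,0],1],
  [[0,0,0],[0,0,0],1],
  [[0,0,0],[0,0,0],1],
  [[-0.001,0.01,-0.001],[0,0,0],1],
  [[-0.001,0.01,-0.001],[0,0,0],1],
])

```text
t: 27.2
tool_pos: [0.4601, -0.0985, 0.1332]
tool_rot: [-1.332, 0.994, -1.009]
contact_force: [-0.6, 1.2, 0.3]
opening: 0.0802
```

```bash
python3 -c "
from h import *
st();w=snap('wrist','w16.png')
"
```

```text
t 27.20 pos [ 0.4601 -0.0985  0.1332] jaw 16.0 y [ 0.006 -0.008 -1.   ] F [-0.6  1.2  0.3] T [0.06 0.03 0.04] op 0.0802 q [-0.37 -0.28  2.04 -0.01  1.37 -0.64]
```

View pics/w16.png

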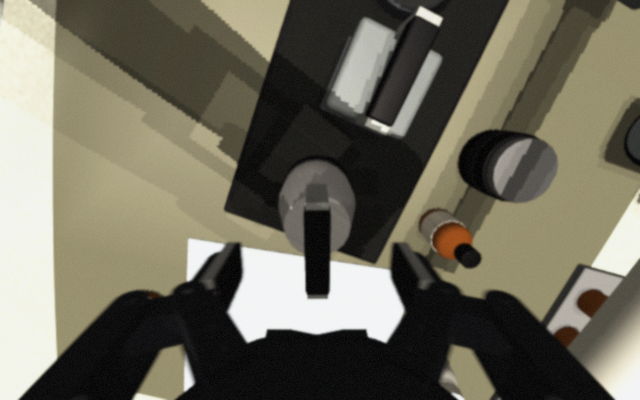

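Emit:
arm_command([
  [[0,-0.002,0],[0,0,0],0],
  [[0,-0.002,0],[0,0,0],0],
  [[0,-0.002,0],[0,0,0],0],
  [[0,-0.002,0],[0,0,0],0],
  [[0,-0.002,0],[0,0,0],0],
], force=70)

```text
t: 27.75
tool_pos: [0.4606, -0.0987, 0.1361]
tool_rot: [-1.331, 0.993, -1.01]
contact_force: [-0.2, 1.1, 11.4]
opening: 0.0125
```

```bash
python3 -c "
from h import *
st()
"
```

```text
t 27.75 pos [ 0.4606 -0.0987  0.1361] jaw 16.0 y [ 0.007 -0.008 -1.   ] F [-0.2  1.1 11.4] T [0.11 0.14 0.1 ] op 0.0125 q [-0.37 -0.28  2.04 -0.01  1.38 -0.64]
```

Emit:
arm_command([
  [[0,-0.015,0],[0,0,0],0],
  [[0,-0.03,0],[0,0,0],0],
  [[0,-0.03,0],[0,0,0],0],
])

```text
t: 28.05
tool_pos: [0.4621, -0.0991, 0.1695]
tool_rot: [-1.33, 0.988, -1.014]
contact_force: [1.2, -0.0, -2.3]
opening: 0.0117
```

```bash
python3 -c "
from h import *
st();plan([.402,-.315,.13])
"
```

```text
t 28.05 pos [ 0.4621 -0.0991  0.1695] jaw 16.0 y [ 0.012 -0.01  -1.   ] F [ 1.2 -0.  -2.3] T [-0.05 -0.07  0.01] op 0.0117 q [-0.37 -0.31  2.01 -0.01  1.43 -0.64]
jaw now 16.0 -> 16.0  shift [ 0.1905  0.041  -0.1177] turn [-0.5 -0.   0.8] dq1 -0.45 q6 -0.64
jaw now 16.0 -> -164.0  shift [ 0.1905  0.041  -0.1177] turn [ -1.2 180.   -0.8] dq1 -0.45 q6 -0.64
```

Emit:
arm_command([
  [[0.02,0,-0.01],[0,0,0],0],
  [[0.05,0,-0.03],[0,0,0],0],
  [[0.08,0,-0.05],[0,0,0],0],
  [[0.11,0,-0.07],[0,0,0],0],
  [[0.14,0.01,-0.09],[0,0,0],0],
])

```text
t: 28.55
tool_pos: [0.4146, -0.2605, 0.1621]
tool_rot: [-1.33, 0.985, -1.017]
contact_force: [1.4, -0.2, -2.6]
opening: 0.0118
```

```bash
python3 -c "
from h import *
st();plan([.402,-.315,.105]);w=snap('wrist','w17.png')
"
```

```text
t 28.55 pos [ 0.4146 -0.2605  0.1621] jaw 16.0 y [ 0.015 -0.013 -1.   ] F [ 1.4 -0.2 -2.6] T [-0.06 -0.02 -0.04] op 0.0118 q [-0.71 -0.27  1.98  0.    1.41 -0.99]
jaw now 16.0 -> 16.0  shift [ 0.0479  0.0576 -0.0278] turn [-0.6 -0.   0.9] dq1 -0.10 q6 -0.99
jaw now 16.0 -> -164.0  shift [ 0.0479  0.0576 -0.0278] turn [ -1.5 180.   -1. ] dq1 -0.10 q6 -0.99
```

View pics/w17.png

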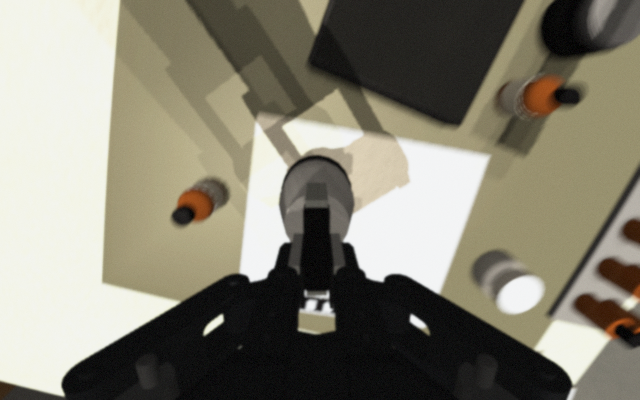

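Emit:
arm_command([
  [[0.03,0.02,-0.018],[-0.5,0,0.8],0],
  [[0.048,0.04,-0.028],[-0.5,0,0.8],0],
  [[0.048,0.055,-0.028],[-0.5,0,0.8],0],
  [[0.048,0.058,-0.028],[-0.5,0,0.8],0],
])

```text
t: 29.0
tool_pos: [0.397, -0.3179, 0.0996]
tool_rot: [-1.331, 1.009, -1.001]
contact_force: [-0.5, 0.8, -0.9]
opening: 0.0117
```

```bash
python3 -c "
from h import *
st();plan([.402,-.315,.1])
"
```

```text
t 29.00 pos [ 0.397  -0.3179  0.0996] jaw 15.8 y [-0.006 -0.    -1.   ] F [-0.5  0.8 -0.9] T [ 0.17  0.19 -0.02] op 0.0117 q [-0.82 -0.13  1.98 -0.    1.3  -1.09]
jaw now 15.8 -> 15.8  shift [-0.0015 -0.0005  0.0056] turn [ 0.3 -0.  -0.1] dq1 0.01 q6 -1.09
jaw now 15.8 -> -164.2  shift [-0.0015 -0.0005  0.0056] turn [1.0e-01 1.8e+02 5.0e-01] dq1 0.01 q6 -1.09
```

Emit:
arm_command([
  [[0,0.002,0],[0,0,0],0],
  [[0,0.002,0],[0,0,0],0],
  [[0,0.002,0],[0,0,0],0.5],
  [[0,0.002,0],[0,0,0],0.5],
  [[0,0.002,0],[0,0,0],0.5],
])

```text
t: 29.5
tool_pos: [0.3976, -0.3181, 0.0984]
tool_rot: [-1.332, 1.007, -1.002]
contact_force: [0.4, 0.1, 0.4]
opening: 0.0428
```

Emit:
arm_command([
  [[0,0,0],[0,0,0],0.5],
  [[0,-0.03,0],[0,0,0],0.5],
  [[0,-0.07,0],[0,0,0],0.6],
  [[0,-0.12,0],[0,0,0],1],
  [[0,-0.14,0],[0,0,0],1],
])

```text
t: 30.0
tool_pos: [0.3998, -0.3193, 0.2445]
tool_rot: [-1.333, 1.0, -1.009]
contact_force: [0.5, -0.1, 0.1]
opening: 0.0781
```

```bash
python3 -c "
from h import *
st();plan([.476,-.003,.25],-5.3);w=snap('wrist','w18.png')
"
```

```text
t 30.00 pos [ 0.3998 -0.3193  0.2445] jaw 15.8 y [ 0.001 -0.008 -1.   ] F [ 0.5 -0.1  0.1] T [ 0.05  0.04 -0.02] op 0.0781 q [-0.82 -0.25  1.83 -0.    1.55 -1.09]
jaw now 15.8 -> -5.3  shift [-0.2836 -0.0079  0.1594] turn [-0.  21.1  0.4] dq1 0.67 q6 -1.09
jaw now 15.8 -> 174.7  shift [-0.2836 -0.0079  0.1594] turn [   0.6 -158.9    0. ] dq1 0.67 q6 -1.09
```

View pics/w18.png

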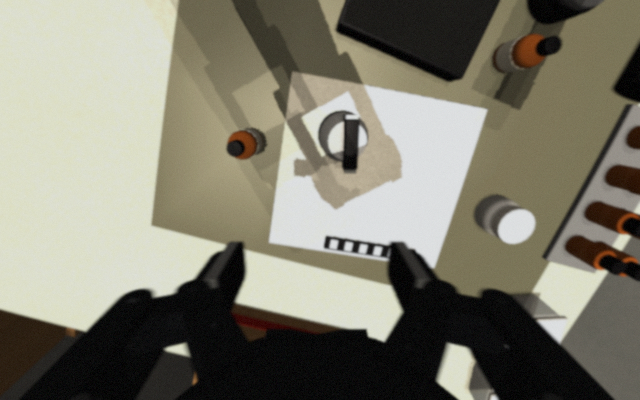

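```bash
python3 -c "
from h import *
w=snap('wrist')
print(proj(w,[.3998,-.3193,.13]),atz(w,(143,350),.13))
a=atz(w,(118,350),.133);b=atz(w,(171,350),.133);print(a,b,(a+b)/2)
c,s=np.cos(np.radians(5.6)),np.sin(np.radians(5.6));d=((a+b)/2)[:2]-[.489,-.326];print('sheet xy',c*d[0]+s*d[1],-s*d[0]+c*d[1])
"
```

```text
[184.39901115 315.90033809] [ 0.42109454 -0.26837953  0.13      ]
[ 0.41328052 -0.24517438  0.133     ] [ 0.42938787 -0.29526342  0.133     ] [ 0.4213342 -0.2702189  0.133    ]
sheet xy -0.061899579990842515 0.062117904314080374
```

Emit:
arm_command([
  [[-0.284,-0.02,0.16],[0,21,0],1],
  [[-0.284,-0.02,0.16],[0,21,0],1],
  [[-0.284,-0.02,0.16],[0,21,0],1],
  [[-0.284,-0.02,0.16],[0,21,0],1],
  [[-0.284,-0.02,0.16],[0,21,0],1],
])

```text
t: 30.6
tool_pos: [0.4559, -0.0819, 0.2534]
tool_rot: [-1.17, 1.273, -1.282]
contact_force: [1.1, 0.3, 0.5]
opening: 0.0853
```

Emit:
arm_command([
  [[-0.1,0,0.02],[0,0,0],1],
  [[-0.1,0,0.02],[0,0,0],1],
  [[-0.1,0,0.02],[0,0,0],1],
])

```text
t: 30.9
tool_pos: [0.4845, 0.0207, 0.2503]
tool_rot: [-1.175, 1.271, -1.273]
contact_force: [-0.8, -1.0, -0.1]
opening: 0.0854
```

```bash
python3 -c "
from h import *
st();plan([.4755,-.003,.126],-5.3);w=snap('wrist','w19.png');t=snap('top','t19.png')
b=ctrl.boxes_of(w,'can_square_handle');print(b,atz(w,b[0]['position'],.152),proj(w,[.4755,-.003,.159]))
"
```

```text
t 30.90 pos [0.4845 0.0207 0.2503] jaw -4.8 y [-0.004 -0.005 -1.   ] F [-0.8 -1.  -0.1] T [-0.07  0.03 -0.06] op 0.0854 q [-0.11 -0.31  1.87 -0.01  1.59 -0.02]
jaw now -4.8 -> -5.3  shift [ 0.0237  0.1245 -0.0065] turn [0.2 0.5 0.3] dq1 -0.05 q6 -0.02
jaw now -4.8 -> 174.7  shift [ 0.0237  0.1245 -0.0065] turn [   0.5 -179.5   -0.3] dq1 -0.05 q6 -0.02
[{'position': [193.0, 310.5], 'confidence': 0.89}, {'position': [108.1, 309.4], 'confidence': 0.35}] [0.47759056 0.01874571 0.152     ] [216.09276822 310.20268234]
```

View pics/w19.png

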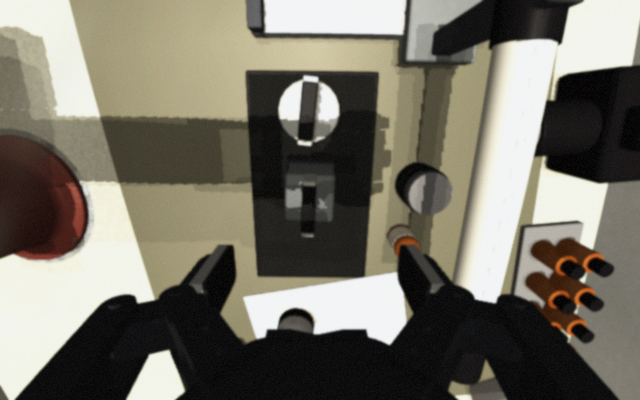

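View pics/t19.png

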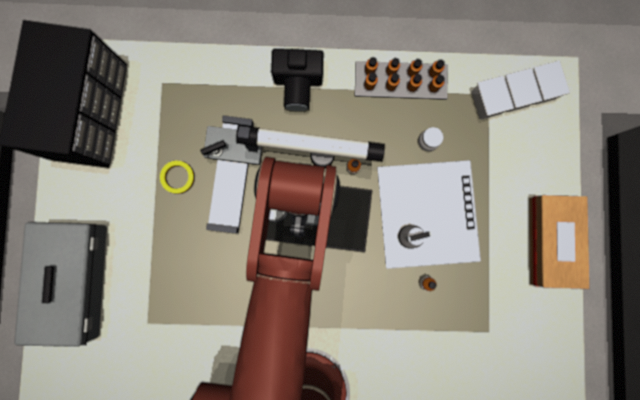

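```bash
python3 -c "
from h import *
w=snap('wrist')
a=atz(w,(183,308.5),.159);b=atz(w,(236,308),.159);d=a-b;print(a,b,(a+b)/2,np.linalg.norm(d),np.degrees(np.arctan2(d[1],d[0])))
plan([.475,.003,.126],-5.3)
"
```

```text
[0.47678266 0.02584036 0.159     ] [ 0.47078564 -0.0296571   0.159     ] [ 0.47378415 -0.00190837  0.159     ] 0.055820542268306544 83.83259428520297
jaw now -5.3 -> -5.3  shift [ 0.0121  0.1255 -0.0079] turn [0.1 0.  0.5] dq1 -0.03 q6 -0.03
jaw now -5.3 -> 174.7  shift [ 0.0121  0.1255 -0.0079] turn [   0.7 -180.    -0.2] dq1 -0.03 q6 -0.03
```

Emit:
arm_command([
  [[0.016,0.03,-0.008],[0,0,0],1],
  [[0.016,0.07,-0.008],[0,0,0],1],
  [[0.016,0.105,-0.008],[0,0,0],1],
  [[0.016,0.126,-0.008],[0,0,0],1],
  [[0.016,0.126,-0.008],[0,0,0],1],
])

```text
t: 31.6
tool_pos: [0.4713, -0.0022, 0.1212]
tool_rot: [-1.176, 1.284, -1.279]
contact_force: [-0.5, 0.2, 0.3]
opening: 0.0853
```

```bash
python3 -c "
from h import *
st();w=snap('wrist','w20.png')"
```

```text
t 31.60 pos [ 0.4713 -0.0022  0.1212] jaw -5.5 y [-0.011 -0.007 -1.   ] F [-0.5  0.2  0.3] T [0.   0.02 0.01] op 0.0853 q [-0.16 -0.25  2.04 -0.01  1.36 -0.06]
```

View pics/w20.png

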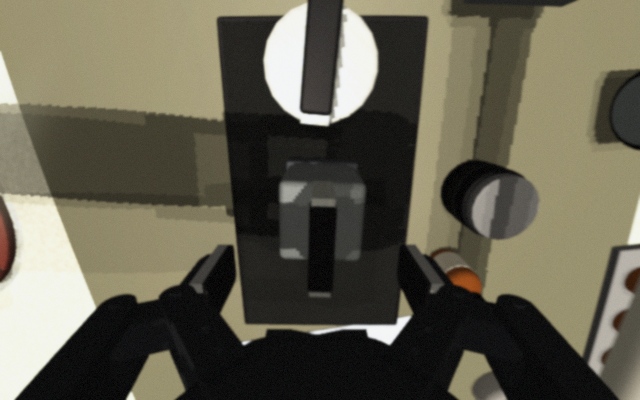

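Emit:
arm_command([
  [[0,-0.003,0.003],[0,0,0.5],0],
  [[0,-0.003,0.003],[0,0,0.5],0],
  [[0,-0.003,0.003],[0,0,0.5],0],
  [[0,-0.003,0.003],[0,0,0.5],0],
  [[0,-0.003,0.003],[0,0,0.5],0],
])

```text
t: 32.15
tool_pos: [0.4761, -0.0024, 0.1274]
tool_rot: [-1.167, 1.283, -1.275]
contact_force: [-6.7, -1.8, 10.6]
opening: 0.0126
```

```bash
python3 -c "
from h import *
st()"
```

```text
t 32.15 pos [ 0.4761 -0.0024  0.1274] jaw -5.4 y [-0.006  0.001 -1.   ] F [-6.7 -1.8 10.6] T [-0.37  0.86  0.03] op 0.0126 q [-0.16 -0.25  2.03  0.    1.37 -0.07]
```

Emit:
arm_command([
  [[0,-0.015,0],[0,0,0],0],
  [[0,-0.04,0],[0,0,0],0],
  [[0,-0.065,0],[0,0,0],0],
  [[0,-0.065,0],[0,0,0],0],
])

```text
t: 32.55
tool_pos: [0.4788, -0.0027, 0.1968]
tool_rot: [-1.162, 1.277, -1.279]
contact_force: [1.7, 0.6, -3.4]
opening: 0.011
```

```bash
python3 -c "
from h import *
st();plan([.525,-.2,.19]);plan([.512,-.354,.19])"
```

```text
t 32.55 pos [ 0.4788 -0.0027  0.1968] jaw -5.4 y [ 0.002  0.    -1.   ] F [ 1.7  0.6 -3.4] T [-0.06 -0.24  0.05] op 0.0110 q [-0.16 -0.31  1.95  0.    1.49 -0.07]
jaw now -5.4 -> -5.4  shift [0.1921 0.0069 0.0645] turn [-0.1  0.  -0. ] dq1 -0.36 q6 -0.07
jaw now -5.4 -> -185.4  shift [0.1921 0.0069 0.0645] turn [  -0.  -180.     0.2] dq1 -0.36 q6 -0.07
jaw now -5.4 -> -5.4  shift [0.3466 0.0068 0.0661] turn [-0.1  0.  -0. ] dq1 -0.60 q6 -0.07
jaw now -5.4 -> -185.4  shift [0.3466 0.0068 0.0661] turn [  -0.  -180.     0.2] dq1 -0.60 q6 -0.07
```

Emit:
arm_command([
  [[0.02,0,0.01],[0,0,0],0],
  [[0.055,0,0.025],[0,0,0],0],
  [[0.09,0,0.04],[0,0,0],0],
  [[0.125,0,0.055],[0,0,0],0],
  [[0.16,0,0.065],[0,0,0],0],
], force=90)

```text
t: 33.05
tool_pos: [0.5282, -0.1691, 0.1949]
tool_rot: [-1.163, 1.279, -1.277]
contact_force: [0.9, -0.8, -4.5]
opening: 0.0103
```

```bash
python3 -c "
from h import *
st();plan([.515,-.354,.12])"
```

```text
t 33.05 pos [ 0.5282 -0.1691  0.1949] jaw -5.4 y [-0.     0.001 -1.   ] F [ 0.9 -0.8 -4.5] T [-0.   -0.03 -0.01] op 0.0103 q [-0.44 -0.11  1.79  0.    1.46 -0.35]
jaw now -5.4 -> -5.4  shift [0.1854 0.0747 0.0042] turn [ 0.  -0.  -0.1] dq1 -0.29 q6 -0.35
jaw now -5.4 -> -185.4  shift [0.1854 0.0747 0.0042] turn [1.0e-01 1.8e+02 0.0e+00] dq1 -0.29 q6 -0.35
```

Emit:
arm_command([
  [[0.04,0.01,0],[0,0,0],0],
  [[0.085,0.02,0.001],[0,0,0],0],
  [[0.13,0.04,0.002],[0,0,0],0],
  [[0.17,0.06,0.004],[0,0,0],0],
  [[0.185,0.075,0.004],[0,0,0],0],
])

```text
t: 33.55
tool_pos: [0.5129, -0.3563, 0.1163]
tool_rot: [-1.163, 1.284, -1.277]
contact_force: [0.2, 2.1, -4.5]
opening: 0.0105
```

Emit:
arm_command([
  [[0,0.01,0],[0,0,0],0],
  [[0,0.022,0],[0,0,0],0],
  [[0,0.022,0],[0,0,0],0],
])

```text
t: 33.85
tool_pos: [0.5116, -0.3535, 0.0912]
tool_rot: [-1.163, 1.288, -1.272]
contact_force: [-0.3, 0.9, -4.7]
opening: 0.0102
```

```bash
python3 -c "
from h import *
st();w=snap('wrist','w21.png')"
```

```text
t 33.85 pos [ 0.5116 -0.3535  0.0912] jaw -5.5 y [-0.007  0.006 -1.   ] F [-0.3  0.9 -4.7] T [ 0.08 -0.    0.04] op 0.0102 q [-0.72  0.15  1.71  0.    1.29 -0.63]
```

View pics/w21.png

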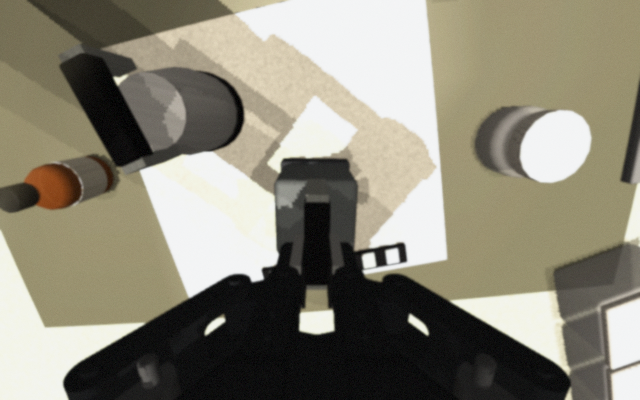

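Emit:
arm_command([
  [[0,0.002,0],[0,0,0],0],
  [[0,0.003,0],[0,0,0],0],
  [[0,0.003,0],[0,0,0],0],
])

```text
t: 34.2
tool_pos: [0.5129, -0.3537, 0.0906]
tool_rot: [-1.164, 1.283, -1.274]
contact_force: [-0.1, 0.1, -3.7]
opening: 0.0102
```

```bash
python3 -c "
from h import *
st()"
```

```text
t 34.20 pos [ 0.5129 -0.3537  0.0906] jaw -5.4 y [-0.004  0.004 -1.   ] F [-0.1  0.1 -3.7] T [ 0.   -0.02  0.03] op 0.0102 q [-0.72  0.15  1.71 -0.    1.29 -0.63]
```

Emit:
arm_command([
  [[0,0.004,0],[0,0,0],0],
  [[0,0.004,0],[0,0,0],0],
])

```text
t: 34.4
tool_pos: [0.514, -0.3545, 0.0899]
tool_rot: [-1.164, 1.28, -1.276]
contact_force: [-2.3, 2.5, 4.6]
opening: 0.0104
```

```bash
python3 -c "
from h import *
st()"
```

```text
t 34.40 pos [ 0.514  -0.3545  0.0899] jaw -5.4 y [-0.002  0.001 -1.   ] F [-2.3  2.5  4.6] T [ 0.36  0.5  -0.03] op 0.0104 q [-0.72  0.15  1.71 -0.    1.29 -0.63]
```

On the sheet (force now upward). Release and rise.

Emit:
arm_command([
  [[0,0,0],[0,0,0],0.5],
  [[0,0,0],[0,0,0],0.5],
  [[0,0,0],[0,0,0],0.5],
  [[0,0,0],[0,0,0],0.5],
  [[0,-0.04,0],[0,0,0],0.5],
])

```text
t: 34.9
tool_pos: [0.5104, -0.3515, 0.123]
tool_rot: [-1.165, 1.292, -1.265]
contact_force: [0.1, 0.5, -0.5]
opening: 0.0425
```

Emit:
arm_command([
  [[0,-0.04,0],[0,0,0],0.6],
  [[0,-0.09,0],[0,0,0],1],
  [[0,-0.12,0],[0,0,0],1],
  [[0,-0.14,0],[0,0,0],1],
])

```text
t: 35.3
tool_pos: [0.513, -0.3537, 0.267]
tool_rot: [-1.165, 1.288, -1.27]
contact_force: [0.7, 0.6, -0.2]
opening: 0.0852
```

```bash
python3 -c "
from h import *
st();plan([.484,.087,.25],-7);w=snap('wrist','w22.png')"
```

```text
t 35.30 pos [ 0.513  -0.3537  0.267 ] jaw -5.4 y [-0.008  0.007 -1.   ] F [ 0.7  0.6 -0.2] T [ 0.01 -0.03  0.03] op 0.0852 q [-0.72  0.03  1.54 -0.    1.59 -0.63]
jaw now -5.4 -> -7.0  shift [-0.4359  0.0202 -0.0702] turn [ 0.5  1.6 -0.3] dq1 0.78 q6 -0.63
jaw now -5.4 -> 173.0  shift [-0.4359  0.0202 -0.0702] turn [  -0.5 -178.4   -0.8] dq1 0.78 q6 -0.63
```

View pics/w22.png

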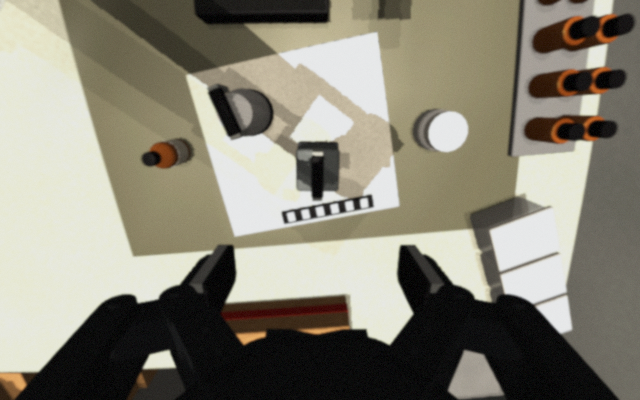

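Emit:
arm_command([
  [[-0.436,0.01,-0.07],[0,1,0],1],
  [[-0.436,0.01,-0.07],[0,1,0],1],
  [[-0.436,0.01,-0.07],[0,1,0],1],
  [[-0.436,0.01,-0.07],[0,1,0],1],
  [[-0.436,0.01,-0.07],[0,1,0],1],
])

```text
t: 35.85
tool_pos: [0.496, -0.1015, 0.2612]
tool_rot: [-1.155, 1.298, -1.286]
contact_force: [0.7, 0.0, 0.1]
opening: 0.0855
```

```bash
python3 -c "
from h import *
st();plan([.484,.09,.25],-7)"
```

```text
t 35.85 pos [ 0.496  -0.1015  0.2612] jaw -6.4 y [-0.006  0.004 -1.   ] F [0.7 0.  0.1] T [0.02 0.01 0.01] op 0.0855 q [-0.35 -0.26  1.81  0.    1.6  -0.24]
jaw now -6.4 -> -7.0  shift [-0.1889  0.0121 -0.0334] turn [ 0.4  0.6 -0.2] dq1 0.39 q6 -0.24
jaw now -6.4 -> 173.0  shift [-0.1889  0.0121 -0.0334] turn [  -0.3 -179.4   -0.6] dq1 0.39 q6 -0.24
```

Emit:
arm_command([
  [[-0.189,0.01,-0.033],[0.3,1,0],1],
  [[-0.189,0.01,-0.033],[0.3,1,0],1],
  [[-0.189,0.01,-0.033],[0.3,1,0],1],
  [[-0.189,0.01,-0.033],[0.3,1,0],1],
  [[-0.189,0.01,-0.033],[0.3,1,0],1],
])

```text
t: 36.35
tool_pos: [0.483, 0.0944, 0.2505]
tool_rot: [-1.147, 1.304, -1.294]
contact_force: [0.5, -0.4, 0.0]
opening: 0.0853
```

```bash
python3 -c "
from h import *
st();plan([.485,.09,.132],-7);w=snap('wrist','w23.png')
b=ctrl.boxes_of(w,'can_straight_handle');print(b,proj(w,[.485,.09,.167]))"
```

```text
t 36.35 pos [0.483  0.0944 0.2505] jaw -7.0 y [-0.003  0.005 -1.   ] F [ 0.5 -0.4  0. ] T [ 0.03 -0.   -0.  ] op 0.0853 q [ 0.04 -0.29  1.86  0.01  1.58  0.16]
jaw now -7.0 -> -7.0  shift [0.0047 0.1185 0.0029] turn [ 0.2 -0.  -0.3] dq1 -0.01 q6 0.16
jaw now -7.0 -> -187.0  shift [0.0047 0.1185 0.0029] turn [  0.4 180.    0.3] dq1 -0.01 q6 0.16
[{'position': [180.4, 314.7], 'confidence': 0.75}] [199.92194612 319.9345512 ]
```

View pics/w23.png

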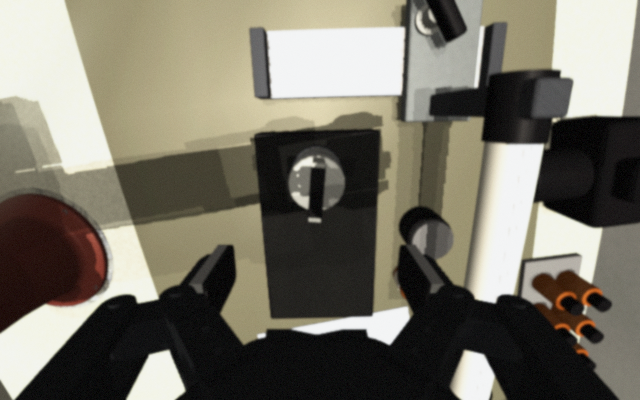

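```bash
python3 -c "
from h import *
i=cv2.imread('pics/w23.png')[140:240,260:380];cv2.imwrite('pics/w23c.png',cv2.resize(i,None,fx=6,fy=6,interpolation=cv2.INTER_CUBIC))"
```

```text
(no output)
```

View pics/w23c.png

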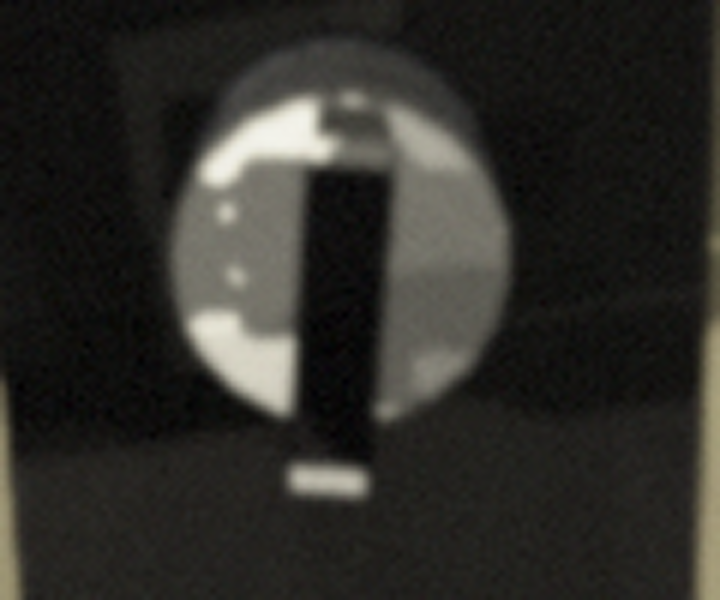

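```bash
python3 -c "
from h import *
w=snap('wrist')
f=lambda x,y,z:atz(w,(140+y/6,260+x/6),z)
a=f(348,165,.167);b=f(332,465,.167);d=a-b;m=(a+b)/2;print(a,b,m,np.linalg.norm(d),np.degrees(np.arctan2(d[1],d[0]))-90)
plan([m[0],m[1],.132],np.degrees(np.arctan2(d[1],d[0]))-90)
"
```

```text
[0.48799019 0.11705218 0.167     ] [0.47931617 0.06883541 0.167     ] [0.48365318 0.09294379 0.167     ] 0.04899076807658941 -10.198221568879148
jaw now -7.4 -> -10.2  shift [-0.0027  0.1193 -0.0007] turn [ 0.1  2.8 -0.2] dq1 0.01 q6 0.16
jaw now -7.4 -> 169.8  shift [-0.0027  0.1193 -0.0007] turn [  -0.3 -177.2   -0.2] dq1 0.01 q6 0.16
```

Emit:
arm_command([
  [[-0.001,0.03,0],[0,2.8,0],1],
  [[-0.001,0.07,0],[0,2.8,0],1],
  [[-0.001,0.1,0],[0,2.8,0],1],
  [[-0.001,0.116,0],[0,2.8,0],1],
  [[-0.001,0.116,0],[0,2.8,0],1],
])

```text
t: 37.0
tool_pos: [0.4825, 0.0898, 0.1325]
tool_rot: [-1.122, 1.347, -1.336]
contact_force: [1.1, -0.2, -0.4]
opening: 0.0854
```

```bash
python3 -c "
from h import *
st();w=snap('wrist','w24.png')"
```

```text
t 37.00 pos [0.4825 0.0898 0.1325] jaw -10.4 y [-0.007  0.003 -1.   ] F [ 1.1 -0.2 -0.4] T [-0.02  0.05  0.04] op 0.0854 q [ 0.03 -0.21  1.99  0.    1.37  0.21]
```

View pics/w24.png

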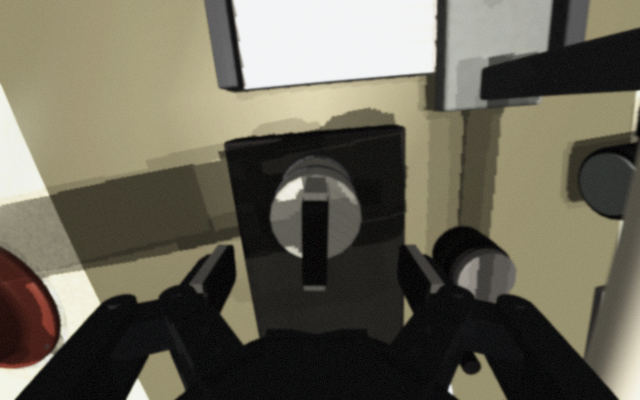

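Emit:
arm_command([
  [[-0.002,-0.001,0],[0,0,0],0],
  [[-0.002,-0.001,0],[0,0,0],0],
  [[-0.002,-0.001,0],[0,0,0],0],
  [[-0.002,-0.001,0],[0,0,0],0],
  [[-0.002,-0.001,0],[0,0,0],0],
])

```text
t: 37.55
tool_pos: [0.4843, 0.0922, 0.1364]
tool_rot: [-1.119, 1.344, -1.337]
contact_force: [-6.5, -0.3, 12.1]
opening: 0.0126
```

```bash
python3 -c "
from h import *
st()"
```

```text
t 37.55 pos [0.4843 0.0922 0.1364] jaw -10.3 y [-0.003  0.003 -1.   ] F [-6.5 -0.3 12.1] T [ 0.06  0.9  -0.02] op 0.0126 q [ 0.04 -0.22  1.98  0.    1.38  0.21]
```

Emit:
arm_command([
  [[0,-0.015,0],[0,0,0],0],
  [[0,-0.04,0],[0,0,0],0],
  [[0,-0.06,0],[0,0,0],0],
  [[0,-0.06,0],[0,0,0],0],
])

```text
t: 37.95
tool_pos: [0.4864, 0.0921, 0.2001]
tool_rot: [-1.114, 1.34, -1.339]
contact_force: [0.1, 0.3, -4.1]
opening: 0.0107
```

```bash
python3 -c "
from h import *
st();plan([.53,-.1,.2],-5)"
```

```text
t 37.95 pos [0.4864 0.0921 0.2001] jaw -10.3 y [ 0.003  0.003 -1.   ] F [ 0.1  0.3 -4.1] T [ 0.   -0.25 -0.  ] op 0.0107 q [ 0.03 -0.27  1.92  0.    1.49  0.21]
jaw now -10.3 -> -5.0  shift [ 0.1812 -0.0004  0.0773] turn [-0.2 -5.3 -0.2] dq1 -0.37 q6 0.21
jaw now -10.3 -> -185.0  shift [ 0.1812 -0.0004  0.0773] turn [  0.3 174.7  -0.2] dq1 -0.37 q6 0.21
```

Emit:
arm_command([
  [[0.03,0,0.005],[0,0,0],0],
  [[0.07,0,0.015],[0,0,0],0],
  [[0.11,0,0.025],[0,0,0],0],
  [[0.15,0,0.032],[0,0,0],0],
  [[0.18,0,0.037],[0,0,0],0],
])

```text
t: 38.45
tool_pos: [0.4895, -0.0936, 0.1978]
tool_rot: [-1.115, 1.342, -1.339]
contact_force: [0.4, 0.5, -4.5]
opening: 0.0104
```

```bash
python3 -c "
from h import *
st();plan([.505,-.21,.2],-5);plan([.57,-.2625,.13],-5)"
```

```text
t 38.45 pos [ 0.4895 -0.0936  0.1978] jaw -10.4 y [ 0.001  0.003 -1.   ] F [ 0.4  0.5 -4.5] T [ 0.13 -0.05  0.  ] op 0.0104 q [-0.34 -0.25  1.91  0.    1.48 -0.16]
jaw now -10.4 -> -5.0  shift [ 0.1117 -0.0025  0.0362] turn [-0.  -5.4 -0.2] dq1 -0.21 q6 -0.16
jaw now -10.4 -> -185.0  shift [ 0.1117 -0.0025  0.0362] turn [  0.3 174.6  -0. ] dq1 -0.21 q6 -0.16
jaw now -10.4 -> -5.0  shift [0.1519 0.0674 0.1096] turn [-0.  -5.4 -0.2] dq1 -0.24 q6 -0.16
jaw now -10.4 -> -185.0  shift [0.1519 0.0674 0.1096] turn [  0.3 174.6  -0. ] dq1 -0.24 q6 -0.16
```

Emit:
arm_command([
  [[0.04,0,0.01],[0,0,0],0],
  [[0.08,0,0.025],[0,0,0],0],
  [[0.112,0,0.038],[0,0,0],0],
  [[0.135,0,0.065],[0,0,0],0],
  [[0.152,0.01,0.095],[0,0,0],0],
])

```text
t: 38.95
tool_pos: [0.5558, -0.2624, 0.1872]
tool_rot: [-1.114, 1.343, -1.341]
contact_force: [0.3, 0.1, -3.2]
opening: 0.0101
```

```bash
python3 -c "
from h import *
st();plan([.57,-.2625,.102])"
```

```text
t 38.95 pos [ 0.5558 -0.2624  0.1872] jaw -10.5 y [ 0.001  0.002 -1.   ] F [ 0.3  0.1 -3.2] T [-0.06 -0.04 -0.01] op 0.0101 q [-0.56  0.04  1.66  0.    1.44 -0.38]
jaw now -10.5 -> -10.5  shift [-0.0023  0.0852  0.0139] turn [-0.1  0.  -0.1] dq1 0.01 q6 -0.38
jaw now -10.5 -> -190.5  shift [-0.0023  0.0852  0.0139] turn [-2.0e-01 -1.8e+02  1.0e-01] dq1 0.01 q6 -0.38
```

Emit:
arm_command([
  [[0,0.025,0.008],[0,0,0],0],
  [[-0.002,0.05,0.014],[0,0,0],0],
  [[-0.002,0.075,0.014],[0,0,0],0],
  [[-0.002,0.084,0.014],[0,0,0],0],
  [[-0.002,0.084,0.014],[0,0,0],0],
])

```text
t: 39.45
tool_pos: [0.5689, -0.2622, 0.1013]
tool_rot: [-1.116, 1.346, -1.339]
contact_force: [-0.8, -1.6, -4.2]
opening: 0.0102
```

```bash
python3 -c "
from h import *
st()"
```

```text
t 39.45 pos [ 0.5689 -0.2622  0.1013] jaw -10.5 y [-0.002  0.004 -1.   ] F [-0.8 -1.6 -4.2] T [-0.08 -0.08 -0.02] op 0.0102 q [-0.55  0.14  1.7   0.    1.31 -0.37]
```

Emit:
arm_command([
  [[0,0.002,0],[0,0,0],0],
  [[0,0.004,0],[0,0,0],0],
  [[0,0.004,0],[0,0,0],0],
])

```text
t: 39.75
tool_pos: [0.5695, -0.2625, 0.0987]
tool_rot: [-1.115, 1.344, -1.34]
contact_force: [-1.5, 1.2, 1.4]
opening: 0.0105
```

```bash
python3 -c "
from h import *
st()"
```

```text
t 39.75 pos [ 0.5695 -0.2625  0.0987] jaw -10.5 y [-0.     0.003 -1.   ] F [-1.5  1.2  1.4] T [0.03 0.17 0.01] op 0.0105 q [-0.55  0.14  1.7   0.    1.3  -0.37]
```

Seated on the sheet. Release, rise and look.

Emit:
arm_command([
  [[0,0,0],[0,0,0],0.5],
  [[0,0,0],[0,0,0],0.5],
  [[0,0,0],[0,0,0],0.5],
  [[0,0,0],[0,0,0],0.5],
  [[0,-0.04,0],[0,0,0],0.5],
])

```text
t: 40.25
tool_pos: [0.5656, -0.2603, 0.1321]
tool_rot: [-1.119, 1.356, -1.33]
contact_force: [0.3, -0.1, -0.7]
opening: 0.0429
```

Emit:
arm_command([
  [[0,-0.04,0],[0,0,0],0.6],
  [[0,-0.09,0],[0,0,0],1],
  [[0,-0.14,0],[0,0,0],1],
  [[0,-0.19,0],[0,0,0],1],
  [[0,-0.22,0],[0,0,0],1],
])

```text
t: 40.75
tool_pos: [0.5688, -0.2629, 0.3579]
tool_rot: [-1.117, 1.35, -1.336]
contact_force: [0.4, -0.1, -1.1]
opening: 0.0857
```

```bash
python3 -c "
from h import *
st();w=snap('wrist','w25.png');plan([.44,-.05,.35],29)
s=snap('scene','s25.png')
i=cv2.imread('pics/s25.png')[150:350,150:470];cv2.imwrite('pics/s25c.png',cv2.resize(i,None,fx=2.5,fy=2.5,interpolation=cv2.INTER_CUBIC))"
```

```text
t 40.75 pos [ 0.5688 -0.2629  0.3579] jaw -10.5 y [-0.005  0.006 -1.   ] F [ 0.4 -0.1 -1.1] T [-0.04 -0.04 -0.05] op 0.0857 q [-0.55  0.02  1.4   0.    1.73 -0.37]
jaw now -10.5 -> 29.0  shift [-0.1864  0.0133 -0.1667] turn [ -0.1 -39.5  -0.1] dq1 0.32 q6 -0.37
jaw now -10.5 -> -151.0  shift [-0.1864  0.0133 -0.1667] turn [ 2.000e-01  1.405e+02 -1.000e-01] dq1 0.32 q6 -0.37
```

View pics/w25.png

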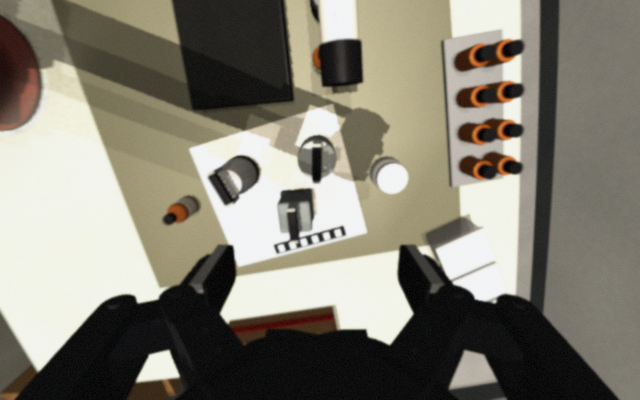

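View pics/s25c.png

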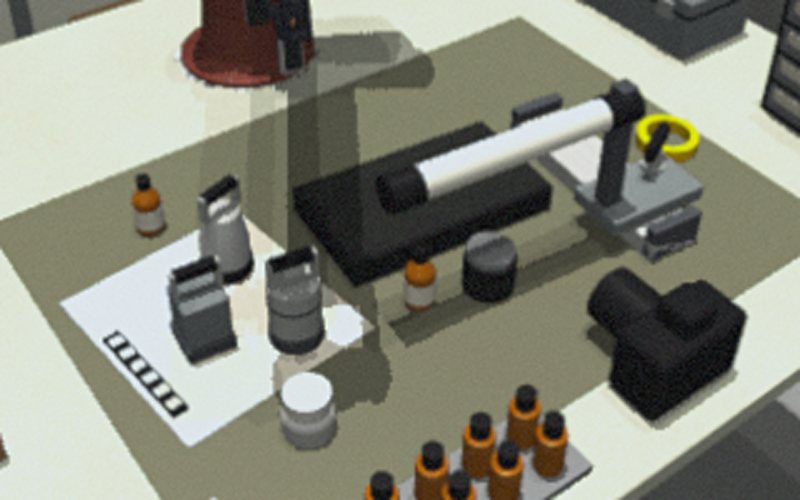

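```bash
python3 -c "
from h import *
st();plan([.625,.256,.35],22.8)"
```

```text
t 40.85 pos [ 0.5699 -0.2635  0.36  ] jaw -10.5 y [-0.001  0.003 -1.   ] F [ 1.6 -0.2 -0.2] T [-0.01 -0.   -0.02] op 0.0857 q [-0.55  0.02  1.4   0.    1.73 -0.37]
jaw now -10.5 -> 22.8  shift [-0.5208  0.0118 -0.0403] turn [  0.  -33.3  -0.2] dq1 0.82 q6 -0.37
jaw now -10.5 -> -157.2  shift [-0.5208  0.0118 -0.0403] turn [  0.3 146.7   0. ] dq1 0.82 q6 -0.37
```

Emit:
arm_command([
  [[-0.521,0.01,-0.04],[0,-33,0],1],
  [[-0.521,0.01,-0.04],[0,-33,0],1],
  [[-0.521,0.01,-0.04],[0,-33,0],1],
  [[-0.521,0.01,-0.04],[0,-33,0],1],
  [[-0.521,0.01,-0.04],[0,-33,0],1],
])

```text
t: 41.35
tool_pos: [0.595, -0.012, 0.3505]
tool_rot: [-1.368, 0.917, -0.91]
contact_force: [0.8, -0.0, 0.2]
opening: 0.0855
```

```bash
python3 -c "
from h import *
st();plan([.63,.256,.3],22.8)"
```

```text
t 41.35 pos [ 0.595  -0.012   0.3505] jaw 22.6 y [-0.002  0.004 -1.   ] F [ 0.8 -0.   0.2] T [-0.04 -0.03  0.02] op 0.0855 q [-0.15 -0.06  1.49  0.    1.72 -0.54]
jaw now 22.6 -> 22.8  shift [-0.2337  0.0514  0.1354] turn [ 0.  -0.2 -0.2] dq1 0.41 q6 -0.54
jaw now 22.6 -> -157.2  shift [-0.2337  0.0514  0.1354] turn [  0.4 179.8   0. ] dq1 0.41 q6 -0.54
```

Emit:
arm_command([
  [[-0.234,0,0.135],[0,0,0],1],
  [[-0.234,0,0.135],[0,0,0],1],
  [[-0.234,0,0.135],[0,0,0],1],
  [[-0.234,0,0.135],[0,0,0],1],
  [[-0.234,0,0.135],[0,0,0],1],
])

```text
t: 41.85
tool_pos: [0.6264, 0.2362, 0.3499]
tool_rot: [-1.37, 0.917, -0.91]
contact_force: [0.9, -0.8, 0.3]
opening: 0.0848
```

```bash
python3 -c "
from h import *
st();plan([.633,.2565,.2],22.8);plan([.633,.2565,.068],22.8)"
```

```text
t 41.85 pos [0.6264 0.2362 0.3499] jaw 22.6 y [-0.004  0.003 -1.   ] F [ 0.9 -0.8  0.3] T [-0.02 -0.03  0.  ] op 0.0848 q [ 0.25  0.11  1.31  0.    1.72 -0.15]
jaw now 22.6 -> 22.8  shift [-0.0156  0.15    0.0142] turn [ 0.1 -0.2 -0.2] dq1 0.02 q6 -0.15
jaw now 22.6 -> -157.2  shift [-0.0156  0.15    0.0142] turn [  0.4 179.8   0.2] dq1 0.02 q6 -0.15
jaw now 22.6 -> 22.8  shift [-0.015   0.282   0.0145] turn [ 0.1 -0.2 -0.2] dq1 0.02 q6 -0.15
jaw now 22.6 -> -157.2  shift [-0.015   0.282   0.0145] turn [  0.4 179.8   0.2] dq1 0.02 q6 -0.15
```

Emit:
arm_command([
  [[-0.016,0,0.014],[0,0,0],1],
  [[-0.016,0.05,0.014],[0,0,0],1],
  [[-0.016,0.1,0.014],[0,0,0],1],
  [[-0.016,0.15,0.014],[0,0,0],1],
  [[-0.016,0.19,0.014],[0,0,0],1],
])

```text
t: 42.35
tool_pos: [0.6303, 0.2565, 0.1546]
tool_rot: [-1.374, 0.921, -0.907]
contact_force: [0.8, -0.6, -0.3]
opening: 0.0854
```

```bash
python3 -c "
from h import *
st();plan([.633,.2565,.069],22.8);w=snap('wrist','w26.png')"
```

```text
t 42.35 pos [0.6303 0.2565 0.1546] jaw 22.6 y [-0.009  0.002 -1.   ] F [ 0.8 -0.6 -0.3] T [-0. -0. -0.] op 0.0854 q [ 0.28  0.22  1.52  0.    1.41 -0.12]
jaw now 22.6 -> 22.8  shift [0.0015 0.0856 0.0031] turn [ 0.4 -0.2 -0.3] dq1 -0.00 q6 -0.12
jaw now 22.6 -> -157.2  shift [0.0015 0.0856 0.0031] turn [  0.4 179.8   0.7] dq1 -0.00 q6 -0.12
```

View pics/w26.png

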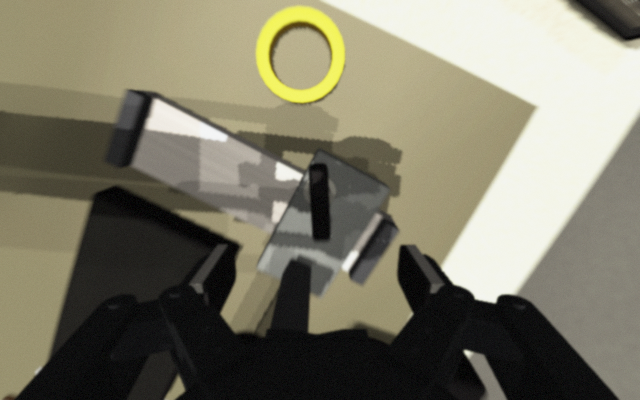

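Emit:
arm_command([
  [[0.001,0.04,0.002],[0,-3,0],1],
  [[0.001,0.07,0.002],[0,-3,0],1],
  [[0.001,0.086,0.002],[0,-3,0],1],
  [[0.001,0.086,0.002],[0,-3,0],1],
  [[0.001,0.086,0.002],[0,-3,0],0],
])

```text
t: 42.9
tool_pos: [0.6279, 0.2553, 0.0622]
tool_rot: [-1.399, 0.887, -0.863]
contact_force: [-0.1, 0.9, -0.4]
opening: 0.0727
```

Emit:
arm_command([
  [[0,0,0],[0,0,0],0],
  [[0,0,0],[0,0,0],0],
  [[0,0,0],[0,0,0],0],
  [[0,0,0],[0,0,0],0],
  [[0,0,0],[0,0,0],0],
], force=60)

```text
t: 43.4
tool_pos: [0.632, 0.2571, 0.0644]
tool_rot: [-1.389, 0.881, -0.867]
contact_force: [9.9, 4.6, -3.3]
opening: 0.0148
```

```bash
python3 -c "
from h import *
st()"
```

```text
t 43.40 pos [0.632  0.2571 0.0644] jaw 25.6 y [-0.007  0.004 -1.   ] F [ 9.9  4.6 -3.3] T [ 0.81 -1.54 -0.03] op 0.0148 q [ 0.27  0.3   1.57  0.01  1.27 -0.17]
```

Emit:
arm_command([
  [[0,-0.002,0],[0,-6,0],0],
  [[0,-0.002,0],[0,-14,0],0],
  [[0,-0.002,0],[0,-22,0],0],
  [[0,-0.002,0],[0,-30,0],0],
  [[0,-0.002,0],[0,-38,0],0],
])

```text
t: 43.9
tool_pos: [0.6319, 0.2569, 0.0643]
tool_rot: [-1.54, 0.363, -0.351]
contact_force: [2.7, 1.4, -7.0]
opening: 0.0148
```

```bash
python3 -c "
from h import *
st()"
```

```text
t 43.90 pos [0.6319 0.2569 0.0643] jaw 63.9 y [-0.007  0.003 -1.   ] F [ 2.7  1.4 -7. ] T [-0.08 -0.5  -0.15] op 0.0148 q [ 0.27  0.3   1.57  0.01  1.27 -0.84]
```

Emit:
arm_command([
  [[0,0,0],[0,-8,0],0],
  [[0,0,0],[0,-16,0],0],
  [[0,0,0],[0,-24,0],0],
  [[0,0,0],[0,-32,0],0],
  [[0,0,0],[0,-38,0],0],
])

```text
t: 44.4
tool_pos: [0.632, 0.2566, 0.0643]
tool_rot: [-1.561, -0.162, 0.172]
contact_force: [1.1, 0.3, -2.0]
opening: 0.0148
```

```bash
python3 -c "
from h import *
st()"
```

```text
t 44.40 pos [0.632  0.2566 0.0643] jaw 102.2 y [-0.007  0.002 -1.   ] F [ 1.1  0.3 -2. ] T [-0.5  -0.22 -0.09] op 0.0148 q [ 0.27  0.3   1.57  0.    1.27 -1.51]
```

Emit:
arm_command([
  [[0,0,0],[0,0,0],1],
  [[0,0,0],[0,0,0],1],
  [[0,-0.03,0],[0,0,0],1],
  [[0,-0.06,0],[0,0,0],1],
  [[0,-0.08,0],[0,8,0],1],
])

```text
t: 44.9
tool_pos: [0.6335, 0.2566, 0.1472]
tool_rot: [-1.567, -0.05, 0.056]
contact_force: [-0.1, -0.4, -0.3]
opening: 0.0845
```

Emit:
arm_command([
  [[0,0,0],[0,60,0],1],
  [[0,0,0],[0,60,0],1],
  [[0,0,0],[0,60,0],1],
  [[0,0,0],[0,60,0],1],
  [[0,0,0],[0,60,0],1],
])

```text
t: 45.4
tool_pos: [0.6336, 0.2566, 0.1475]
tool_rot: [-1.502, 0.54, -0.531]
contact_force: [0.2, 0.8, 0.2]
opening: 0.0849
```

Emit:
arm_command([
  [[0,0,0],[0,60,0],1],
  [[0,0,0],[0,60,0],1],
  [[0,0,0],[0,60,0],1],
  [[0,0,0],[0,60,0],1],
  [[0,0,0],[0,60,0],1],
])

```text
t: 45.9
tool_pos: [0.6336, 0.2566, 0.1478]
tool_rot: [-1.271, 1.113, -1.104]
contact_force: [0.1, 0.1, -0.2]
opening: 0.0851
```

Emit:
arm_command([
  [[0,0,0],[0,60,0],1],
  [[0,0,0],[0,60,0],1],
  [[0,0,0],[0,60,0],1],
  [[0,0,0],[0,60,0],1],
  [[0,0,0],[0,60,0],1],
])

```text
t: 46.4
tool_pos: [0.6337, 0.2566, 0.1481]
tool_rot: [-0.855, 1.651, -1.641]
contact_force: [-0.3, -0.6, 0.5]
opening: 0.0853
```

```bash
python3 -c "
from h import *
st();plan([.633,.2565,.14],-77.8)"
```

```text
t 46.40 pos [0.6337 0.2566 0.1481] jaw -35.2 y [-0.004  0.004 -1.   ] F [-0.3 -0.6  0.5] T [-0.   -0.04 -0.06] op 0.0853 q [0.27 0.23 1.52 0.   1.4  0.89]
jaw now -35.2 -> -77.8  shift [ 0.0005  0.0081 -0.0004] turn [ 0.3 42.6  0.1] dq1 0.00 q6 0.89
jaw now -35.2 -> 102.2  shift [ 0.0005  0.0081 -0.0004] turn [ 1.000e-01 -1.374e+02 -4.000e-01] dq1 0.00 q6 0.89
```

Emit:
arm_command([
  [[0,0,0],[0,8,0],1],
  [[0,0,0],[0,16,0],1],
  [[0,0,0],[0,24,0],1],
  [[0,0,0],[0,34,0],1],
  [[0,0,0],[0,42.6,0],1],
])

```text
t: 46.9
tool_pos: [0.6337, 0.2566, 0.1484]
tool_rot: [-0.246, 2.106, -2.097]
contact_force: [0.6, -0.4, -0.3]
opening: 0.0854
```

```bash
python3 -c "
from h import *
st();plan([.633,.2565,.07],-77.8);w=snap('wrist','w27.png')"
```

```text
t 46.90 pos [0.6337 0.2566 0.1484] jaw -76.8 y [-0.004  0.004 -1.   ] F [ 0.6 -0.4 -0.3] T [-0.01  0.06 -0.03] op 0.0854 q [0.27 0.23 1.52 0.   1.4  1.61]
jaw now -76.8 -> -77.8  shift [0.0005 0.0784 0.0003] turn [0.3 1.  0.2] dq1 0.00 q6 1.61
jaw now -76.8 -> 102.2  shift [0.0005 0.0784 0.0003] turn [   0.3 -179.    -0.4] dq1 0.00 q6 1.61
```

View pics/w27.png

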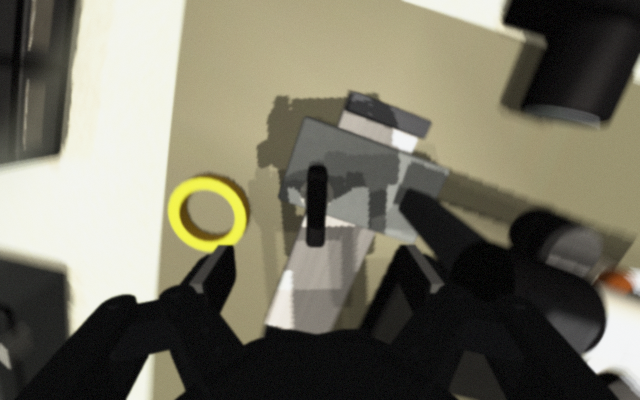

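Emit:
arm_command([
  [[0,0.04,0],[0,1,0],1],
  [[0,0.065,0],[0,1,0],1],
  [[0,0.077,0],[0,1,0],1],
  [[0,0.077,0],[0,1,0],1],
  [[0,0.077,0],[0,1,0],0],
])

```text
t: 47.45
tool_pos: [0.6342, 0.2571, 0.0726]
tool_rot: [-0.224, 2.117, -2.107]
contact_force: [1.1, 0.1, 0.5]
opening: 0.0732
```

Emit:
arm_command([
  [[0,0,0],[0,0,0],0],
  [[0,0,0],[0,0,0],0],
  [[0,0,0],[0,0,0],0],
  [[0,0,0],[0,0,0],0],
  [[0,0,0],[0,-4,0],0],
])

```text
t: 47.95
tool_pos: [0.6347, 0.2576, 0.0738]
tool_rot: [-0.292, 2.077, -2.066]
contact_force: [-0.7, 0.4, 2.0]
opening: 0.0142
```

```bash
python3 -c "
from h import *
st()"
```

```text
t 47.95 pos [0.6347 0.2576 0.0738] jaw -73.9 y [-0.001  0.005 -1.   ] F [-0.7  0.4  2. ] T [ 0.13  0.11 -0.19] op 0.0142 q [0.27 0.3  1.57 0.01 1.28 1.56]
```

Emit:
arm_command([
  [[0,0.001,0],[0,-8,0],0],
  [[0,0.001,0],[0,-16,0],0],
  [[0,0.001,0],[0,-24,0],0],
  [[0,0.001,0],[0,-32,0],0],
  [[0,0.001,0],[0,-38,0],0],
])

```text
t: 48.45
tool_pos: [0.6341, 0.2587, 0.0738]
tool_rot: [-0.846, 1.658, -1.644]
contact_force: [-4.5, 2.7, 4.0]
opening: 0.0143
```

Emit:
arm_command([
  [[0,0,0],[0,-8,0],0],
  [[0,0,0],[0,-16,0],0],
  [[0,0,0],[0,-24,0],0],
  [[0,0,0],[0,-31,0],0],
  [[0,0,0],[0,-31,0],0],
])

```text
t: 48.95
tool_pos: [0.6329, 0.2592, 0.0738]
tool_rot: [-1.167, 1.278, -1.262]
contact_force: [-5.2, 1.3, 3.6]
opening: 0.014
```

```bash
python3 -c "
from h import *
o=st();w=snap('wrist','w28.png')
x=np.array([np.cos(np.radians(-5.3)),np.sin(np.radians(-5.3)),0]);plan(o['tool_pos']-.15*x)"
```

```text
t 48.95 pos [0.6329 0.2592 0.0738] jaw -4.7 y [-0.005  0.008 -1.   ] F [-5.2  1.3  3.6] T [ 0.16  0.87 -0.41] op 0.0140 q [0.28 0.29 1.57 0.01 1.28 0.36]
jaw now -4.8 -> -4.8  shift [-0.0012  0.0008 -0.15  ] turn [ 0.3 -0.  -0.4] dq1 0.13 q6 0.36
jaw now -4.8 -> -184.8  shift [-0.0012  0.0008 -0.15  ] turn [  0.7 180.    0.5] dq1 0.13 q6 0.36
```

View pics/w28.png

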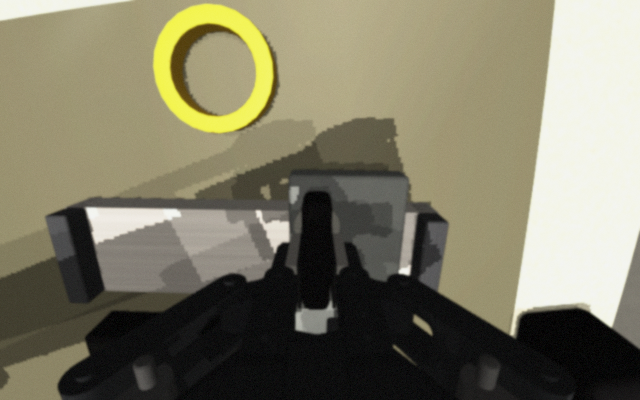

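Emit:
arm_command([
  [[0,0,0.004],[0,0,0],0],
  [[0,0,0.006],[0,0,0],0],
  [[0,0,0.006],[0,0,0],0],
])

```text
t: 49.3
tool_pos: [0.6329, 0.2592, 0.0737]
tool_rot: [-1.178, 1.291, -1.259]
contact_force: [-21.8, -1.3, 12.9]
opening: 0.0139
```

```bash
python3 -c "
from h import *
o=st()
x=np.array([np.cos(np.radians(-5.3)),np.sin(np.radians(-5.3)),0]);plan(o['tool_pos']-.15*x)"
```

```text
t 49.30 pos [0.6329 0.2592 0.0737] jaw -5.0 y [-0.02   0.007 -1.   ] F [-21.8  -1.3  12.9] T [-0.18  3.51 -0.31] op 0.0139 q [0.27 0.3  1.56 0.01 1.3  0.36]
jaw now -5.0 -> -5.0  shift [-0.0009  0.0031 -0.15  ] turn [ 1.2 -0.  -0.3] dq1 0.13 q6 0.36
jaw now -5.0 -> -185.0  shift [-0.0009  0.0031 -0.15  ] turn [  0.5 180.    1.9] dq1 0.13 q6 0.36
```

Emit:
arm_command([
  [[0,0,-0.01],[1,0,0],0],
  [[0,0,-0.03],[1,0,0],0],
  [[-0.001,0,-0.055],[1,0,0],0],
  [[-0.001,0,-0.08],[1,0,0],0],
  [[-0.001,0,-0.105],[1,0,0],0],
])

```text
t: 49.8
tool_pos: [0.5276, 0.2691, 0.0739]
tool_rot: [-1.163, 1.28, -1.27]
contact_force: [3.5, 3.6, -9.4]
opening: 0.0142
```

```bash
python3 -c "
from h import *
o=st()"
```

```text
t 49.80 pos [0.5276 0.2691 0.0739] jaw -5.2 y [-0.002  0.006 -1.   ] F [ 3.5  3.6 -9.4] T [ 0.48 -0.69 -0.25] op 0.0142 q [0.34 0.09 1.8  0.01 1.25 0.43]
```

Emit:
arm_command([
  [[0,0,-0.015],[0,0,0],0],
  [[0,0,-0.03],[0,0,0],0],
  [[0,0,-0.042],[0,0,0],0],
  [[0,0,-0.048],[0,0,0],0],
])

```text
t: 50.2
tool_pos: [0.4793, 0.2738, 0.0738]
tool_rot: [-1.161, 1.28, -1.271]
contact_force: [2.5, 3.2, -3.8]
opening: 0.0139
```

```bash
python3 -c "
from h import *
o=st();print(np.linalg.norm(o['tool_pos']-[.6329,.2592,.0737]))"
```

```text
t 50.20 pos [0.4793 0.2738 0.0738] jaw -5.2 y [-0.001  0.006 -1.   ] F [ 2.5  3.2 -3.8] T [ 0.44 -0.37 -0.18] op 0.0139 q [ 0.38 -0.    1.9   0.01  1.24  0.47]
0.1542835645170245
```

Emit:
arm_command([
  [[0,0,-0.003],[0,0,0],0],
  [[0,0,-0.005],[0,0,0],0],
  [[0,0,-0.005],[0,0,0],0],
])

```text
t: 50.5
tool_pos: [0.4785, 0.2739, 0.0739]
tool_rot: [-1.152, 1.274, -1.276]
contact_force: [15.3, 2.1, -12.2]
opening: 0.0137
```

```bash
python3 -c "
from h import *
o=st();print(np.linalg.norm(o['tool_pos']-[.6329,.2592,.0737]));s=snap('scene','s29.png')
i=cv2.imread('pics/s29.png')[120:320,170:490];cv2.imwrite('pics/s29c.png',cv2.resize(i,None,fx=2.5,fy=2.5,interpolation=cv2.INTER_CUBIC))"
```

```text
t 50.50 pos [0.4785 0.2739 0.0739] jaw -5.3 y [ 0.009  0.007 -1.   ] F [ 15.3   2.1 -12.2] T [ 0.22 -2.28 -0.12] op 0.0137 q [ 0.38 -0.01  1.91  0.    1.23  0.47]
0.1550620398931361
```

View pics/s29c.png

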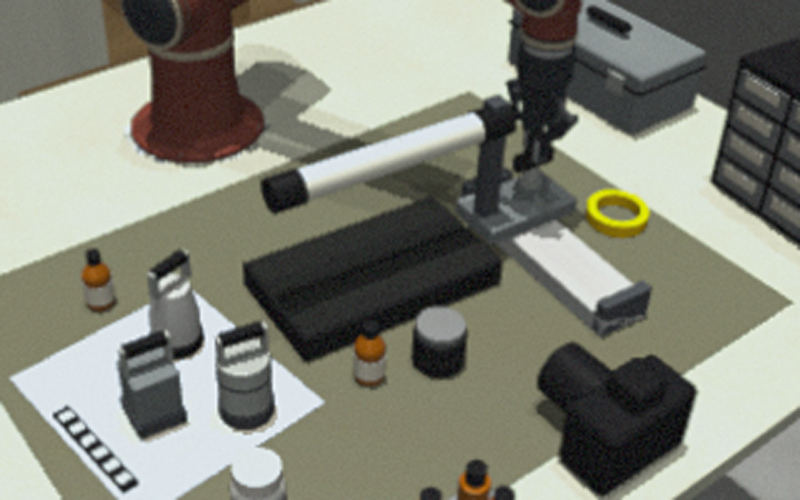

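Emit:
arm_command([
  [[0,0,-0.001],[0,8,0],0],
  [[0,0,-0.001],[0,16,0],0],
  [[0,0,-0.001],[0,24,0],0],
  [[0,0,-0.001],[0,32,0],0],
  [[0,0,-0.001],[0,40,0],0],
])

```text
t: 51.05
tool_pos: [0.4802, 0.2733, 0.0739]
tool_rot: [-0.704, 1.762, -1.762]
contact_force: [10.3, -0.3, -8.3]
opening: 0.0142
```

Emit:
arm_command([
  [[0.001,0,-0.001],[0,8,0],0],
  [[0.001,0,-0.001],[0,16,0],0],
  [[0.001,0,-0.001],[0,24,0],0],
  [[0.001,0,-0.001],[0,32,0],0],
  [[0.001,0,-0.001],[0,36,0],0],
])

```text
t: 51.55
tool_pos: [0.481, 0.2721, 0.0739]
tool_rot: [-0.131, 2.141, -2.137]
contact_force: [8.8, -3.2, -5.0]
opening: 0.0143
```

```bash
python3 -c "
from h import *
o=st()"
```

```text
t 51.55 pos [0.481  0.2721 0.0739] jaw -81.9 y [ 0.019  0.004 -1.   ] F [ 8.8 -3.2 -5. ] T [-0.37 -1.03  0.12] op 0.0143 q [ 0.38 -0.01  1.91 -0.    1.23  1.81]
```

Emit:
arm_command([
  [[0,0,0],[0,0,0],1],
  [[0,0,0],[0,0,0],1],
  [[0,-0.03,0],[0,0,0],1],
  [[0,-0.06,0],[0,0,0],1],
  [[0,-0.075,0],[0,-8,0],1],
])

```text
t: 52.05
tool_pos: [0.4809, 0.2724, 0.1524]
tool_rot: [-0.272, 2.06, -2.056]
contact_force: [0.6, 0.5, -0.0]
opening: 0.0844
```

Emit:
arm_command([
  [[0,0,0],[0,-60,0],1],
  [[0,0,0],[0,-60,0],1],
  [[0,0,0],[0,-60,0],1],
  [[0,0,0],[0,-60,0],1],
  [[0,0,0],[0,-60,0],1],
])

```text
t: 52.55
tool_pos: [0.4808, 0.2724, 0.1528]
tool_rot: [-0.886, 1.577, -1.591]
contact_force: [0.2, 1.4, 0.4]
opening: 0.0851
```

Emit:
arm_command([
  [[0,0,0],[0,-60,0],1],
  [[0,0,0],[0,-60,0],1],
  [[0,0,0],[0,-60,0],1],
  [[0,0,0],[0,-60,0],1],
  [[0,0,0],[0,-60,0],1],
])

```text
t: 53.05
tool_pos: [0.4808, 0.2725, 0.1532]
tool_rot: [-1.287, 1.032, -1.057]
contact_force: [-0.4, 0.5, -0.1]
opening: 0.0854
```

Emit:
arm_command([
  [[0,0,0],[0,-60,0],1],
  [[0,0,0],[0,-60,0],1],
  [[0,0,0],[0,-60,0],1],
  [[0,0,0],[0,-60,0],1],
  [[0,0,0],[0,-60,0],1],
])

```text
t: 53.55
tool_pos: [0.4808, 0.2725, 0.1536]
tool_rot: [-1.508, 0.456, -0.488]
contact_force: [-0.0, 0.6, 0.5]
opening: 0.0857
```

```bash
python3 -c "
from h import *
st();plan([.4795,.2725,.15],98)"
```

```text
t 53.55 pos [0.4808 0.2725 0.1536] jaw 55.4 y [ 0.022  0.004 -1.   ] F [-0.   0.6  0.5] T [ 0.    0.04 -0.03] op 0.0857 q [ 0.38 -0.1   1.85 -0.    1.37 -0.58]
jaw now 55.4 -> 98.0  shift [-0.0011  0.0036 -0.0008] turn [ -0.5 -42.6   1.2] dq1 0.00 q6 -0.58
jaw now 55.4 -> -82.0  shift [-0.0011  0.0036 -0.0008] turn [ -1.5 137.4  -0.7] dq1 0.00 q6 -0.58
```

Emit:
arm_command([
  [[-0.001,0,-0.001],[-0.5,-42.6,1.2],1],
  [[-0.001,0,-0.001],[-0.5,-42.6,1.2],1],
  [[-0.001,0,-0.001],[-0.5,-42.6,1.2],1],
  [[-0.001,0,-0.001],[-0.5,-42.6,1.2],1],
  [[-0.001,0,-0.001],[-0.5,-42.6,1.2],1],
])

```text
t: 54.05
tool_pos: [0.4793, 0.2723, 0.154]
tool_rot: [-1.567, -0.115, 0.115]
contact_force: [0.1, -1.0, 0.3]
opening: 0.0857
```

```bash
python3 -c "
from h import *
st();plan([.479,.273,.07],98);w=snap('wrist','w30.png')"
```

```text
t 54.05 pos [0.4793 0.2723 0.154 ] jaw 98.4 y [-0.  0. -1.] F [ 0.1 -1.   0.3] T [0.02 0.02 0.03] op 0.0857 q [ 0.38 -0.09  1.84  0.    1.39 -1.34]
jaw now 98.4 -> 98.0  shift [-0.0002  0.084   0.0007] turn [-0.   0.4  0. ] dq1 0.00 q6 -1.34
jaw now 98.4 -> 278.0  shift [-0.0002  0.084   0.0007] turn [   0.  -179.6    0. ] dq1 0.00 q6 -1.34
```

View pics/w30.png

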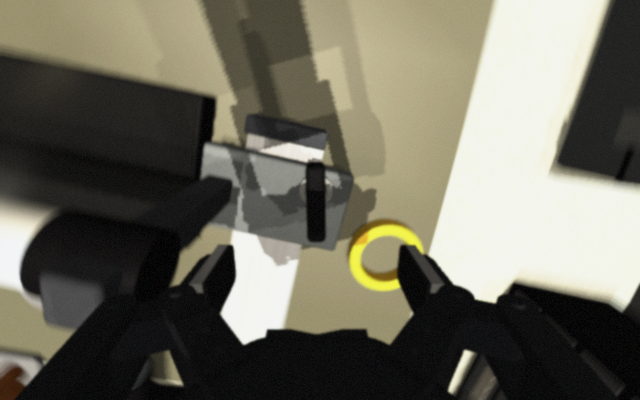

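Emit:
arm_command([
  [[0,0.04,0],[0,0,0],1],
  [[0,0.07,0],[0,0,0],1],
  [[0,0.084,0],[0,0,0],1],
  [[0,0.084,0],[0,0,0],1],
  [[0,0.084,0],[0,0,0],0],
])

```text
t: 54.6
tool_pos: [0.4801, 0.2726, 0.0711]
tool_rot: [-1.567, -0.118, 0.116]
contact_force: [0.4, 1.5, -0.3]
opening: 0.0732
```

Emit:
arm_command([
  [[0,0,0],[0,0,0],0],
  [[0,0,0],[0,0,0],0],
  [[0,0,0],[0,0,0],0],
  [[0,0,0],[0,0,0],0],
  [[0,0,0],[0,4,0],0],
])

```text
t: 55.1
tool_pos: [0.481, 0.2718, 0.0723]
tool_rot: [-1.571, -0.064, 0.059]
contact_force: [-0.3, -5.2, 4.0]
opening: 0.0141
```

```bash
python3 -c "
from h import *
st()"
```

```text
t 55.10 pos [0.481  0.2718 0.0723] jaw 94.5 y [ 0.003 -0.001 -1.   ] F [-0.3 -5.2  4. ] T [-0.67  0.01  0.16] op 0.0141 q [ 0.38  0.    1.9  -0.    1.24 -1.27]
```

Emit:
arm_command([
  [[-0.003,0,0],[0,2,0],0],
  [[-0.004,0,0],[0,10,0],0],
  [[-0.004,0,0],[0,18,0],0],
  [[-0.004,0,0],[0,26,0],0],
  [[-0.004,0,0],[0,34,0],0],
])

```text
t: 55.6
tool_pos: [0.4806, 0.2704, 0.0725]
tool_rot: [-1.532, 0.398, -0.417]
contact_force: [12.2, -3.7, -7.7]
opening: 0.0143
```

```bash
python3 -c "
from h import *
st()"
```

```text
t 55.60 pos [0.4806 0.2704 0.0725] jaw 60.2 y [ 0.012 -0.003 -1.   ] F [12.2 -3.7 -7.7] T [-0.53 -1.87  0.2 ] op 0.0143 q [ 0.38 -0.01  1.91 -0.01  1.23 -0.67]
```

Emit:
arm_command([
  [[0,0,0],[0,8,0],0],
  [[0,0,0],[0,16,0],0],
  [[0,0,0],[0,24,0],0],
  [[0,0,0],[0,31,0],0],
  [[0,0,0],[0,34,0],0],
])

```text
t: 56.1
tool_pos: [0.4798, 0.2694, 0.0724]
tool_rot: [-1.39, 0.86, -0.877]
contact_force: [-2.8, -3.9, 3.1]
opening: 0.0142
```

```bash
python3 -c "
from h import *
st()"
```

```text
t 56.10 pos [0.4798 0.2694 0.0724] jaw 26.0 y [ 0.009 -0.005 -1.   ] F [-2.8 -3.9  3.1] T [-0.59  0.53  0.2 ] op 0.0142 q [ 0.38 -0.01  1.91 -0.01  1.24 -0.07]
```

Emit:
arm_command([
  [[0,0,0],[0,3,0],0],
  [[0,0,0],[0,3,0],0],
])

```text
t: 56.3
tool_pos: [0.4797, 0.2693, 0.0724]
tool_rot: [-1.374, 0.897, -0.915]
contact_force: [0.4, -0.6, 0.0]
opening: 0.0144
```

```bash
python3 -c "
from h import *
st()"
```

```text
t 56.30 pos [0.4797 0.2693 0.0724] jaw 23.2 y [ 0.01  -0.006 -1.   ] F [ 0.4 -0.6  0. ] T [-0.06  0.1   1.21] op 0.0144 q [ 0.38 -0.01  1.91 -0.01  1.24 -0.02]
```

Emit:
arm_command([
  [[0,0,0],[0,0,0],1],
  [[0,0,0],[0,0,0],1],
  [[0,-0.04,0],[0,0,0],1],
  [[0,-0.09,0],[0,0,0],1],
  [[0,-0.14,0],[0,0,0],1],
])

```text
t: 56.8
tool_pos: [0.4778, 0.2699, 0.2134]
tool_rot: [-1.375, 0.898, -0.915]
contact_force: [1.0, 1.1, -0.1]
opening: 0.0844
```

```bash
python3 -c "
from h import *
st();plan([.35,.33,.33],26)"
```

```text
t 56.80 pos [0.4778 0.2699 0.2134] jaw 23.2 y [ 0.008 -0.006 -1.   ] F [ 1.   1.1 -0.1] T [ 0.05 -0.06  0.  ] op 0.0844 q [ 0.38 -0.14  1.78 -0.01  1.49 -0.02]
jaw now 23.2 -> 26.0  shift [-0.1045 -0.118  -0.0932] turn [-0.3 -2.8  0.5] dq1 0.24 q6 -0.02
jaw now 23.2 -> -154.0  shift [-0.1045 -0.118  -0.0932] turn [ -0.8 177.2  -0.4] dq1 0.24 q6 -0.02
```

Torque 1.2 N·m at the tight end: tight. Move aside and check the whole scene.

Emit:
arm_command([
  [[-0.02,-0.04,-0.02],[0,0,0],1],
  [[-0.05,-0.08,-0.045],[0,0,0],1],
  [[-0.08,-0.118,-0.07],[0,0,0],1],
  [[-0.105,-0.118,-0.093],[0,0,0],1],
  [[-0.105,-0.118,-0.093],[0,0,0],1],
])

```text
t: 57.3
tool_pos: [0.3478, 0.3327, 0.3339]
tool_rot: [-1.369, 0.893, -0.911]
contact_force: [0.2, -1.0, -0.4]
opening: 0.0851
```

```bash
python3 -c "
from h import *
st();s=snap('scene','s31.png');t=snap('top','t31.png')
i=cv2.imread('pics/s31.png')[120:320,170:490];cv2.imwrite('pics/s31c.png',cv2.resize(i,None,fx=2.5,fy=2.5,interpolation=cv2.INTER_CUBIC))
i=cv2.imread('pics/t31.png')[100:300,170:490];cv2.imwrite('pics/t31c.png',cv2.resize(i,None,fx=2.5,fy=2.5,interpolation=cv2.INTER_CUBIC))"
```

```text
t 57.30 pos [0.3478 0.3327 0.3339] jaw 23.4 y [ 0.012 -0.001 -1.   ] F [ 0.2 -1.  -0.4] T [-0.08 -0.02 -0.  ] op 0.0851 q [ 0.61 -0.35  1.76 -0.01  1.72  0.2 ]
```

View pics/s31c.png

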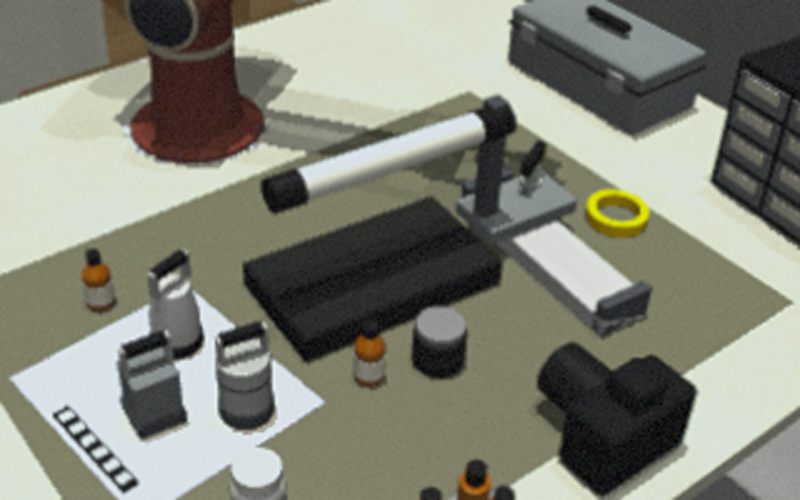

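View pics/t31c.png

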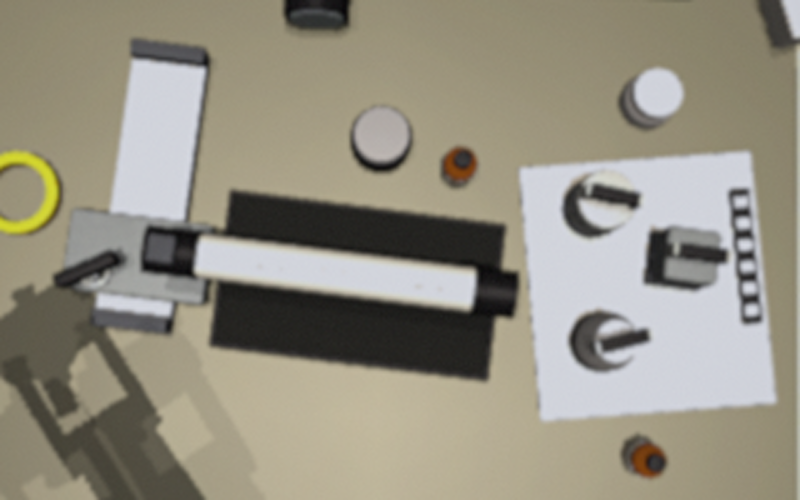

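```bash
python3 -c "
from h import *
p=snap('top')
f=lambda x,y,z:atz(p,(100+y/2.5,170+x/2.5),z)
S=np.array([.477,-.0064]);a=np.radians(-5.3);X=np.array([np.cos(a),np.sin(a)]);Y=np.array([-X[1],X[0]])
for n,q in(('lamp end',f(517,292,.2)),('lamp mid',f(335,270,.2)),('knob',f(90,269,.11))): d=q[:2]-S;print(n,d@X,d@Y)
A,B=f(58,280,.11),f(121,258,.11);d=B-A;print('bar',np.degrees(np.arctan2(d[1],d[0])))
c,s=np.cos(np.radians(5.6)),np.sin(np.radians(5.6))
for n,q in(('str',f(612,196,.129)),('sq',f(700,252,.121)),('tap',f(624,339,.133))):
  d=q[:2]-[.489,-.326];print(n,c*d[0]+s*d[1],-s*d[0]+c*d[1])
for n,q in(('tape',f(14,192,.022)),('lens',f(381,136,.062)),('ambB',f(461,159,.085)),('ambA',f(650,461,.085)),('jar',f(657,97,.06))): print(n,q)
"
```

```text
lamp end 0.001819309377215235 -0.14848998739722488
lamp mid 0.0013483352928354163 0.02244575660155094
knob -0.021828892992584982 0.2684523270594769
bar -68.68757480768353
str 0.0854677947586623 0.060248721471399105
sq 0.02397223276035271 -0.025440421013312
tap -0.05774156224217561 0.06152736470173237
tape [0.56647945 0.3688169  0.022     ]
lens [ 0.63378776 -0.02545227  0.062     ]
ambB [ 0.60807864 -0.10902931  0.085     ]
ambA [ 0.30310574 -0.30925991  0.085     ]
jar [ 0.68627019 -0.31971714  0.06      ]
```

```bash
python3 -c "
from h import *
print(ctrl.finish_job())"
```

```text
the job is handed in; nothing more can be done
None
```

The job is handed in, done in the order asked, at about 57 s of the 208 s allowed. There is no verdict back yet.

**Lamp to the rear:** I turned the clamp knob back to its slack end, slid the carriage to the rear stop and turned the knob to its tight end (wrist torque 1.4 N m there). The rear stop later held against a 22 N push with the clamp slack.

**Canisters:** all three were present and all three now stand upright on the white sheet. In the last top picture their centres on the sheet are:

| Canister | x (mm) | y (mm) |
|---|---|---|
| straight | +85 | +60 |
| square | +24 | -25 |
| tapered | -58 | +62 |

All are inside the edges and clear of the scale bar.

**Lamp to the front:** I slackened the clamp again, slid the carriage 155.1 mm to the front stop (15 N at the stop) and turned the knob to its tight end (1.2 N m). The last picture puts the lamp 1 to 2 mm from zero, which is within the calibration.

**Other things:** the amber bottles, tape roll, jar and lens measure within about 7 mm of their first positions. That is about as closely as I can read the pictures, and nothing suggests they were touched.

**What went wrong on the way:**
- **Knob:** at the first slackening, one grasp closed on nothing because it was too high. I repeated it lower.
- **Tapered canister, first lift:** it slipped in the fingers, so I set it back on the stand and gripped it lower.
- **Tapered canister, after release:** it was found about 5 cm from where I released it, probably the announced knock. It was still wholly on the sheet, so I left it and chose the other spots to suit.

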